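Crate the jars of wood finish

TASK

Take the two straight jars out of the sloping rack and stand each upright in a cork-lined cell of the divided crate, one jar to a cell, resting on the cork. They are glass: set them down gently, don't drop them. Leave the narrow-necked bottle in the rack, the flat tins in their cells and everything else on the bench as they are.

Things in the scene. Friction and masses are not known exactly. Their poses are not given: they have to be found in the camera images.
- jar1: straight amber glass jar, paper band, aluminium lid of the same width: a plain cylinder 50 mm in diameter, 120 mm tall, 0.15 to 0.31 kg, loose. Origin: centre of its underside; z: its axis, towards the lid. It starts in one of the rack's slots, lid up, leaning 28 degrees from vertical to the rack's front (rack's -x); its upper 75 mm stand clear of the slot and can be gripped all round
- jar2: the other jar, same as jar1
- bottle: narrow-necked amber bottle with a thin black cap, leaning in the remaining slot of the rack like the jars; body 50 mm in diameter up to 70 mm, then narrowing to a neck 25 mm wide, 126 mm tall in all, loose; stays where it is. Origin: centre of its underside; z: its axis, towards the cap
- rack: sloping wooden rack, fixed, 262 mm wide (y), 96 mm high. Origin: on the bench, 30 mm before its middle; z up; front at -x. Three slots at y = -92, 0, +92 mm, axis up and forward along (-0.469, 0, 0.883), 62 mm square inside, walls 42 mm above their floor, 30 mm of wood between them. A jar rests on slot floor and front wall, its origin at x, z = (21, 39) mm, 6 mm from each side wall
- crate: divided plywood crate, fixed, 138 mm (x) by 204 mm (y) by 60 mm high, floor and walls 6 mm thick, 2 by 3 cells 60 mm square inside, centred at x = -33, +33 mm and y = -66, 0, +66 mm. Three cells hold flat tins, the other three only a cork disc. Origin: centre of its underside, on the bench; z up
- cork1: cork disc 54 mm in diameter and 3 mm thick, fixed to the floor of a free cell of the crate, in the middle of the cell. Origin: centre of its underside (its top is 3 mm higher); a jar properly placed has its origin 3 mm above this one
- cork2: cork disc 54 mm in diameter and 3 mm thick, fixed to the floor of a free cell of the crate, in the middle of the cell. Origin: centre of its underside (its top is 3 mm higher); a jar properly placed has its origin 3 mm above this one
- cork3: cork disc 54 mm in diameter and 3 mm thick, fixed to the floor of a free cell of the crate, in the middle of the cell. Origin: centre of its underside (its top is 3 mm higher); a jar properly placed has its origin 3 mm above this one
- tin1: flat steel tin 54 mm in diameter and 44 mm tall with a paper band, loose, standing in a cell of the crate, below its rim; stays there. Origin: centre of its underside
- tin2: flat steel tin 54 mm in diameter and 44 mm tall with a paper band, loose, standing in a cell of the crate, below its rim; stays there. Origin: centre of its underside
- tin3: flat steel tin 54 mm in diameter and 44 mm tall with a paper band, loose, standing in a cell of the crate, below its rim; stays there. Origin: centre of its underside
- plane: wooden hand plane 200 x 62 mm, cross handle 120 mm, about 80 mm high, on the bench beyond the work; stays. Origin: centre of its underside
- mallet: wooden mallet lying down, head 70 x 130 x 80 mm, handle 215 mm long to its own -x, on the bench beyond the work; stays. Origin: under the head
- square: carpenter's square lying flat, wooden stock 140 x 30 x 15 mm along its x, steel blade 250 mm along its +y, at the left; stays. Origin: on the bench, at the middle of the stock's outer edge
- screwdriver: yellow-handled screwdriver lying on the bench near the robot; stays
- offcut: board offcut 160 x 50 x 28 mm lying at the right; stays. Origin: centre of its underside
Mind the look-alikes: they are no part of the job. Leave any pink or yellow look-alike of the jar2 alone. What is shaped like the jar1 but pink or red is not meant.

How it is judged:
On the way:
1. one of the jars stands upright on the cork of a cell ((((horizontal distance between jar1 and cork1 below 0.009 m and z of jar1 in the frame of cork1 between 0 and 0.006 m and angle between jar1's own z axis and vertical below 0.06 rad) or (horizontal distance between jar1 and cork2 below 0.009 m and z of jar1 in the frame of cork2 between 0 and 0.006 m and angle between jar1's own z axis and vertical below 0.06 rad) or (horizontal distance between jar1 and cork3 below 0.009 m and z of jar1 in the frame of cork3 between 0 and 0.006 m and angle between jar1's own z axis and vertical below 0.06 rad)) or ((horizontal distance between jar2 and cork1 below 0.009 m and z of jar2 in the frame of cork1 between 0 and 0.006 m and angle between jar2's own z axis and vertical below 0.06 rad) or (horizontal distance between jar2 and cork2 below 0.009 m and z of jar2 in the frame of cork2 between 0 and 0.006 m and angle between jar2's own z axis and vertical below 0.06 rad) or (horizontal distance between jar2 and cork3 below 0.009 m and z of jar2 in the frame of cork3 between 0 and 0.006 m and angle between jar2's own z axis and vertical below 0.06 rad)))), for 0.2 s.
At the end, for the whole second after the job is handed in: both jars stand upright (axis within 0.06 rad of vertical), at rest (under 0.02 m/s), in two different cork-lined cells: each within 9 mm of the middle of its cork disc in plan and with its underside 0 to 6 mm above the disc's underside (3 mm when it rests on the cork) (((horizontal distance between jar1 and cork1 below 0.009 m and z of jar1 in the frame of cork1 between 0 and 0.006 m and angle between each of jar1, jar2's own z axis and vertical below 0.06 rad and horizontal distance between jar2 and cork2 below 0.009 m and z of jar2 in the frame of cork2 between 0 and 0.006 m) or (horizontal distance between jar1 and cork1 below 0.009 m and z of jar1 in the frame of cork1 between 0 and 0.006 m and angle between each of jar1, jar2's own z axis and vertical below 0.06 rad and horizontal distance between jar2 and cork3 below 0.009 m and z of jar2 in the frame of cork3 between 0 and 0.006 m) or (horizontal distance between jar1 and cork2 below 0.009 m and z of jar1 in the frame of cork2 between 0 and 0.006 m and angle between each of jar1, jar2's own z axis and vertical below 0.06 rad and horizontal distance between jar2 and cork1 below 0.009 m and z of jar2 in the frame of cork1 between 0 and 0.006 m) or (horizontal distance between jar1 and cork2 below 0.009 m and z of jar1 in the frame of cork2 between 0 and 0.006 m and angle between each of jar1, jar2's own z axis and vertical below 0.06 rad and horizontal distance between jar2 and cork3 below 0.009 m and z of jar2 in the frame of cork3 between 0 and 0.006 m) or (horizontal distance between jar1 and cork3 below 0.009 m and z of jar1 in the frame of cork3 between 0 and 0.006 m and angle between each of jar1, jar2's own z axis and vertical below 0.06 rad and horizontal distance between jar2 and cork1 below 0.009 m and z of jar2 in the frame of cork1 between 0 and 0.006 m) or (horizontal distance between jar1 and cork3 below 0.009 m and z of jar1 in the frame of cork3 between 0 and 0.006 m and angle between each of jar1, jar2's own z axis and vertical below 0.06 rad and horizontal distance between jar2 and cork2 below 0.009 m and z of jar2 in the frame of cork2 between 0 and 0.006 m)) and linear speed of each of jar1, jar2 below 0.02 m/s); the robot touches nothing.
It fails at once if jar1 let go while above its resting place (it falls freely at over 0.5 m/s, a drop of more than about 13 mm) (linear speed of jar1 above 0.5 m/s and contact force between jar1 and the fingers below 0.05 N).
It fails at once if jar2 let go while above its resting place (it falls freely at over 0.5 m/s, a drop of more than about 13 mm) (linear speed of jar2 above 0.5 m/s and contact force between jar2 and the fingers below 0.05 N).
It fails at once if the narrow-necked bottle is shifted by more than 30 mm (distance of bottle from where it was at the start of the episode above 0.03 m).
It fails at once if a tin in the crate is shifted by more than 20 mm (distance of any of tin1, tin2, tin3 from where it was at the start of the episode above 0.02 m).
It fails at once if a bench tool or the offcut is shifted by more than 30 mm (distance of any of plane, mallet, square, screwdriver, offcut from where it was at the start of the episode above 0.03 m).
It also fails if it takes over 58 s, if anything falls off the work surface, if the arm or the gripper's body presses on something with over 40 N, if the wrist force passes 120 N, or if a joint passes its speed limit or range.

ROBOT

A 6-joint arm with a two-finger parallel gripper is mounted at the origin on the work surface. World frame = base frame: x ahead of the robot, y to its left, z up, the work surface at z = 0. Lengths are in m, angles in rad, forces in N, time in s.
With the tool pointing down it reaches from about 0.275 to 0.875 m from the base axis. Payload 12.5 kg.
Tool frame: the origin (TCP) lies at the very end of the fingers, on their centre line; the grasp point (between the pads) lies 19 mm behind it; z points along the fingers, y is the line along which they close (so a half turn about z gives the same grasp; the last joint's range is limited). The gripper opens to 85 mm and grips with 20 to 120 N. Pads are 22 mm wide; open, the fingers measure 114 mm over their backs; the gripper's body (76 mm by 85 mm) begins 54 mm behind the grasp point. The pads swing forward as they close: fully open they stand 13 mm farther back than shut.
Start: joints at [-1.305, 0.351, 1.652, -0, 1.139, -0.085], TCP at [0.189, -0.516, 0.231] pointing down, gripper open.
Joint ranges: [-2.75, 2.75], [-0.79, 2.1], [0.01, 2.65], [-1.57, 4.71], [0.07, 3.14], [-2.87, 2.87]. Speed limits (rad/s): [2.22, 2.22, 2.79, 3.14, 3.14, 3.14].

INTERFACE

Orientations are given as [roll, pitch, yaw] about the fixed x, y, z axes, in that order (R = Rz(yaw) Ry(pitch) Rx(roll)).
In Python, from workcell import telemetry, vision, finish_job gives the robot as it stands. The module is installed in compiled form; this text tells all that it offers.
- The arm moves only by the tool step_arm, never from a script. Its argument "motion" is a list of rows, each a list of 3 entries, a list of its own where there are three numbers: the closure, from 0 (fully open) to 1 (shut), then the shift along the tool's x, y, z in units of 0.05 m (1.0 is 0.05 m), then the turn about the tool's z in units of 8 degrees (1.0 is 8 degrees). A call has 1 to 8 rows; each row shifts and turns the commanded pose from where the row before left it, along the tool's axes as they then stand; what a row does not reach is not made up. A row lasts 1/10 s, in which the tool goes at most 50 mm and 8.59 degrees, less where a joint would pass 70% of its speed; a pose out of reach is approached as far as the arm can. A call with a number of a shift or a turn outside -1 to 1 is refused whole. A call with a gripper value outside its range is refused whole. The fingers move at their own pace and stop on an object; the grip force is fixed at half the most. Time passes only in rows, so rows that do not move let the fingers close. It gives the time, the measured TCP pose, the force, the opening and the grip force at its end, in the units of the state.
- telemetry.get_obs(): the state, without advancing time (a new reading comes with each control period).
- vision.camera(name): name is "scene" or "side" or "wrist"; returns the picture (384x512x3 uint8, red, green, blue); there is no depth.
- vision.camera_model(name): a dict with "fx", "fy", "cx", "cy" (pixels), "rvec" (rotation vector, rad) and "tvec" (3), from world to camera coordinates, as OpenCV has them. Camera axes: x right, y down, z forward; pixel columns grow to the right and rows downward; lengths in m; the calibration is good to about 2 mm. A picture is of the moment at which its call begins: read the wrist's pose just before it. camera_model takes no time and is no camera call; for the wrist camera it gives the pose at the moment of the call.
- finish_job(): hands the job in; it is judged then, once.
The state is a dict: "time": time; "qpos": joint angles; "dq": joint speeds; "tau": joint torques, N m; "tcp_pos": TCP position; "ee_rot": TCP orientation; "ft_force": force on the tool from outside, world axes, zero at the start; "moment": the same for the moment, N m; "grip_width": opening from 0.0 (shut) to 1.0 (fully open); "finger_force": force on a finger pad.
Only numpy, scipy, OpenCV 4.12 (cv2) and the standard library are available. Lean on these libraries where they do the work, as an engineer would, in place of code of your own. Each camera call takes 0.05 s, during which the arm holds its last target. There are 200 camera calls.

## Working session

There is one attempt and no reset: what is moved stays moved. The work goes in short steps, Python scripts to look and compute and a tool call to move; the robot and the scene stay as the last step left them, time stands still between calls to the robot, and variables do not carry over. Pictures are saved under pics/ and viewed, at most 10 in all, crops included, and the job is handed in when it is done.

Besides the shell and the picture viewer there is one more tool, called after ">>>" by a JSON object that holds its "op" and its "data", one argument or row to a line. step_arm: Moves the arm, as the interface text tells. Its arguments: {"type":"object","properties":{"motion":{"type":"array","items":{"type":"array"}}},"required":["motion"]}

```bash
mkdir -p pics
python3 - <<'E'
from workcell import telemetry, vision
import cv2,numpy as np
o=telemetry.get_obs();print({k:np.round(v,3) for k,v in o.items()})
for n in ("scene","side"):
    im=vision.camera(n);cv2.imwrite(f"pics/{n}0.png",im[:,:,::-1])
    m=vision.camera_model(n);R=cv2.Rodrigues(np.array(m["rvec"]))[0];print(n,m,"pos",-R.T@np.array(m["tvec"]).ravel())
E
```

```text
{'time': np.float64(0.0), 'qpos': array([-1.305,  0.351,  1.652,  0.   ,  1.139, -0.085]), 'dq': array([ 0.001,  0.001,  0.001,  0.   , -0.001, -0.001]), 'tau': array([ 1.000e-03, -5.061e+01, -2.914e+01,  0.000e+00,  5.000e-03,
       -0.000e+00]), 'tcp_pos': array([ 0.189, -0.516,  0.231]), 'ee_rot': array([-3.14 , -0.   ,  0.351]), 'ft_force': array([ 1.051,  0.837, -0.063]), 'moment': array([-0.06 , -0.002,  0.064]), 'finger_force': np.float64(0.0), 'grip_width': np.float64(1.0)}
scene {'fx': 385.02518173619535, 'fy': 385.02518173619535, 'cx': 248.30269678003842, 'cy': 187.30070696090547, 'rvec': array([ 2.00060067,  1.83639477, -0.50745979]), 'tvec': array([-0.03784816, -0.39529988,  1.4160438 ])} pos [ 1.05489331 -0.03841482  1.02401119]
side {'fx': 381.20895277841527, 'fy': 381.20895277841527, 'cx': 254.06254313225682, 'cy': 193.7384846819526, 'rvec': array([ 1.04483888, -2.54594106,  0.86286333]), 'tvec': array([0.31475679, 0.31013951, 1.20176208])} pos [-0.13177785  0.55995018  1.14393218]
```

View pics/scene0.png

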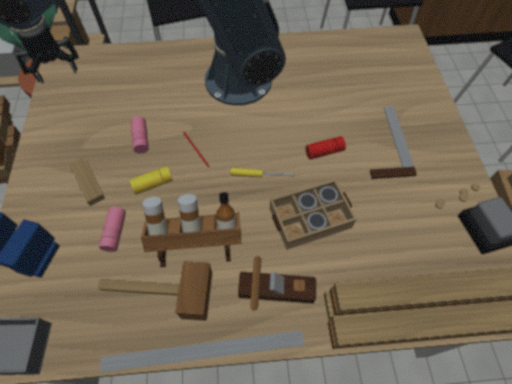

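View pics/side0.png

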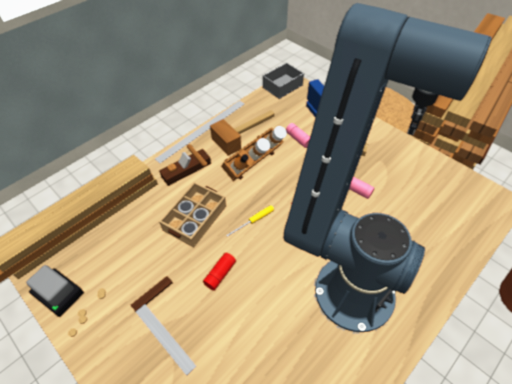

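The scene view shows the rack at about (190,230), with jar lids at (153,204) and (189,201) and the bottle at (226,205). The crate is at (312,213) with tins at (328,194), (308,200) and (317,220). The side view shows the lids at about (263,146) and (279,132), and the crate at (194,213). Next I'll look at enlarged crops to measure.

Run:
```python
import cv2,numpy as np
a=cv2.imread("pics/scene0.png");b=cv2.imread("pics/side0.png")
c=[a[180:270,130:250],a[175:265,260:380],b[115:205,215:335],b[170:260,140:260]]
c=[cv2.resize(x,(400,300),interpolation=cv2.INTER_CUBIC) for x in c]
cv2.imwrite("pics/crops.png",np.vstack([np.hstack(c[:2]),np.hstack(c[2:])]))
```

```text
(no output)
```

View pics/crops.png

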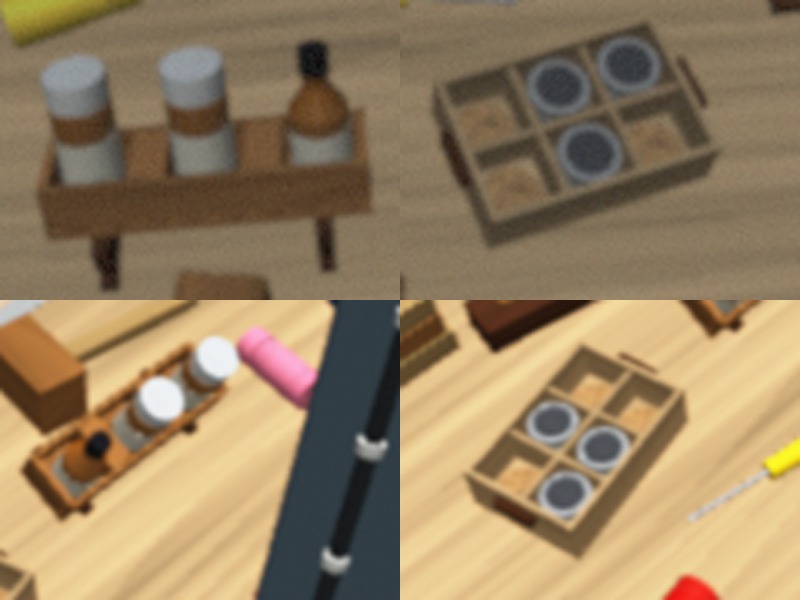

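```bash
cat > h.py <<'E'
import cv2,numpy as np
from workcell import vision
def cast(name,uv,z,m=None):
    m=m or vision.camera_model(name);R=cv2.Rodrigues(np.array(m["rvec"]))[0];t=np.array(m["tvec"]).ravel()
    c=-R.T@t;uv=np.atleast_2d(np.array(uv,float))
    d=np.c_[(uv[:,0]-m["cx"])/m["fx"],(uv[:,1]-m["cy"])/m["fy"],np.ones(len(uv))]@R
    return c+d*((z-c[2])/d[:,2])[:,None]
def crop(p,o): return np.array(p,float)/(10/3)-.35+np.array(o)
E
python3 - <<'E'
from h import *
np.set_printoptions(precision=4,suppress=True)
b=cv2.imread("pics/side0.png");h=cv2.cvtColor(b,cv2.COLOR_BGR2HSV)
def blobs(mask,box,mn):
    m=np.zeros_like(mask);x0,y0,x1,y1=box;m[y0:y1,x0:x1]=mask[y0:y1,x0:x1]
    n,_,s,c=cv2.connectedComponentsWithStats(m.astype(np.uint8));return [(c[i],s[i]) for i in range(1,n) if s[i][4]>mn]
for c,s in blobs((h[...,1]<30)&(h[...,2]>195),(250,115,295,160),60): print("lid side",c,s,cast("side",c,.145))
print("lid side eye",cast("side",crop([(160,98),(214,59)],(215,115)),.145), "cap",cast("side",crop([(97,143)],(215,115)),.15))
print("lid scene eye",cast("scene",crop([(75,72),(193,62)],(130,180)),.145),"cap",cast("scene",crop([(313,48)],(130,180)),.15))
print("rim front scene", cast("scene",crop([(42,190),(370,160)],(130,180)),.075))
sc=crop([(35,88),(250,25),(317,150),(88,220)],(260,175)); P=cast("scene",sc,.06);print("crate scene",P[:,:2],P.mean(0))
sd=crop([(183,45),(287,93),(178,227),(68,175)],(140,170)); Q=cast("side",sd,.06);print("crate side",Q[:,:2],Q.mean(0))
print("tins scene",cast("scene",crop([(158,87),(228,66),(190,153)],(260,175)),.05)[:,:2])
print("tins side",cast("side",crop([(203,147),(152,123),(165,193)],(140,170)),.05)[:,:2])
for q in(P,Q):
    for i in range(4): d=q[(i+1)%4]-q[i];print(np.linalg.norm(d),np.degrees(np.arctan2(d[1],d[0])))
E
```

```text
lid side [279.8393 131.6607] [274 126  13  12 112] [[ 0.5611 -0.2585  0.145 ]]
lid side [263.3115 144.0902] [257 138  13  13 122] [[ 0.56   -0.1673  0.145 ]]
lid side eye [[ 0.5619 -0.1657  0.145 ]
 [ 0.5613 -0.2531  0.145 ]] cap [[ 0.5597 -0.0667  0.15  ]]
lid scene eye [[ 0.5633 -0.2576  0.145 ]
 [ 0.5625 -0.1658  0.145 ]] cap [[ 0.5611 -0.0715  0.15  ]]
rim front scene [[ 0.6294 -0.2968  0.075 ]
 [ 0.6263 -0.0337  0.075 ]]
crate scene [[0.5447 0.0557]
 [0.4992 0.2496]
 [0.623  0.2812]
 [0.668  0.0847]] [0.5837 0.1678 0.06  ]
crate side [[0.66   0.0927]
 [0.5286 0.0573]
 [0.483  0.246 ]
 [0.6114 0.2854]] [0.5707 0.1704 0.06  ]
tins scene [[0.5478 0.162 ]
 [0.5327 0.2256]
 [0.612  0.1786]]
tins side [[0.5454 0.1624]
 [0.608  0.1803]
 [0.5294 0.2266]]
0.19920021901731347 103.1950241867842
0.12770121744949345 14.293039142094036
0.20151473204136547 -77.0897675754154
0.12667620483284223 -166.74387462450684
0.1360134668784047 -164.9292976900646
0.1940662043670494 103.59973510199661
0.1343279849089902 17.08573605181039
0.1987514311725359 -75.85563811183538
```

Both views agree. The lids are at (0.562, -0.257) and (0.562, -0.166), and the rack yaw is about 0. The crate centre is about (0.578, 0.170), yawed about 14.5°, with free cells at (-33,-66), (33,-66) and (33,66). The tool can only point down, so I'll close the fingers along the lean direction, which makes the pads bring the jar upright.

>>> {"op": "step_arm", "data": {
  "motion": [
    [0,[0,0,-0.2],-1],
    [0,[0,0,-0.2],-1],
    [0,[0,0,0],-1],
    [0,[0,0,0],-1],
    [0,[0,0,0],-1],
    [0,[0,0,0],-1],
    [0,[0,0,0],-1],
    [0,[0,0,0],-1]
  ]
}}

```text
time: 0.9
tcp_pos: [0.189, -0.5163, 0.251]
ee_rot: [-3.141, -0.001, 1.474]
ft_force: [-1.0, -0.5, 0.2]
grip_width: 0.999
finger_force: 0.0
```

>>> {"op": "step_arm", "data": {
  "motion": [
    [0,[0,0,0],-0.74],
    [0,[0,0,0],0],
    [0,[0.5,0.8,0],0],
    [0,[0.5,0.8,0],0],
    [0,[0.5,0.8,0],0],
    [0,[0.5,0.8,0],0],
    [0,[0.5,0.8,0],0],
    [0,[0,0,0],0]
  ]
}}

```text
time: 1.7
tcp_pos: [0.3925, -0.3885, 0.2511]
ee_rot: [3.141, -0.001, 1.572]
ft_force: [-0.8, -0.5, -0.3]
grip_width: 1.001
finger_force: 0.0
```

>>> {"op": "step_arm", "data": {
  "motion": [
    [0,[0.53,0.73,0],0],
    [0,[0.53,0.73,0],0],
    [0,[0.53,0.73,0],0],
    [0,[0.53,0.73,0],0],
    [0,[0.52,0.73,0],0],
    [0,[0,0,0.5],0],
    [0,[0,0,0.5],0],
    [0,[0,0,0],0]
  ]
}}

```text
time: 2.5
tcp_pos: [0.5698, -0.2588, 0.1978]
ee_rot: [-3.136, -0.003, 1.569]
ft_force: [0.3, -0.5, -0.2]
grip_width: 1.0
finger_force: 0.0
```

Run:
```python
from h import *
ims=[vision.camera(n) for n in("scene","side","wrist")]
a,b,w=[i[:,:,::-1] for i in ims]
c=[cv2.resize(x,(400,300),interpolation=cv2.INTER_CUBIC) for x in(a[150:270,110:270],b[75:195,195:355],w)]
cv2.imwrite("pics/p1.png",np.vstack([np.hstack(c[:2]),np.hstack([c[2],c[2]*0])]))
```

```text
(no output)
```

View pics/p1.png

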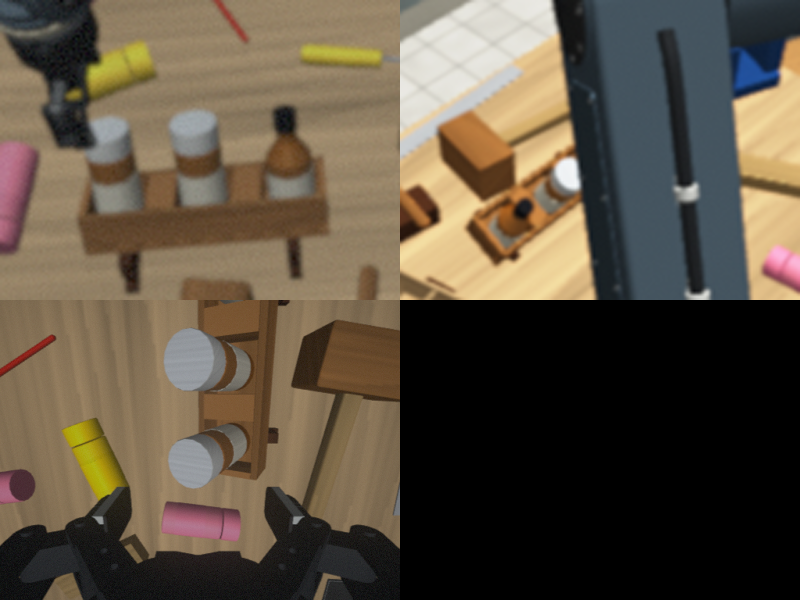

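The wrist view shows both lids at about (195,460) and (195,360) in the half-scale crop. The fingers appear left of the left jar in the scene view, so I'll check by casting the wrist pixels.

Run:
```python
from h import *
from workcell import telemetry
np.set_printoptions(precision=4,suppress=True)
o=telemetry.get_obs();print(o["tcp_pos"],o["ee_rot"],o["time"])
w=vision.camera("wrist")[:,:,::-1].copy();cv2.imwrite("pics/w1.png",w)
m=vision.camera_model("wrist");R=cv2.Rodrigues(np.array(m["rvec"]))[0];print("campos",-R.T@np.array(m["tvec"]).ravel(),"fwd",R[2])
h=cv2.cvtColor(w,cv2.COLOR_BGR2HSV);mask=((h[...,1]<45)&(h[...,2]>140)).astype(np.uint8)
n,_,s,c=cv2.connectedComponentsWithStats(mask)
for i in range(1,n):
    if s[i][4]>300: print(s[i],c[i],cast("wrist",c[i],.145,m))
print(cast("wrist",[(195/400*512,(459-300)*1.28),(192/400*512,(360-300)*1.28)],.145,m))
p,_=cv2.projectPoints(np.array([[*o["tcp_pos"]],[.562,-.257,.145],[.562,-.166,.145]]),np.array(m["rvec"]),np.array(m["tvec"]),np.array([[m["fx"],0,m["cx"]],[0,m["fy"],m["cy"]],[0,0,1]]),None);print(p[:,0])
```

```text
[ 0.5716 -0.26    0.2025] [3.1405 0.0006 1.5693] 2.65
campos [ 0.5723 -0.1934  0.3453] fwd [ 0.0028 -0.2661 -0.9639]
[ 209   36   64   79 3953] [240.2631  75.3524] [[ 0.5645 -0.1681  0.145 ]]
[ 214  178   58   63 2757] [242.621 208.778] [[ 0.5651 -0.2596  0.145 ]]
[[ 0.5703 -0.2555  0.145 ]
 [ 0.5681 -0.169   0.145 ]]
[[251.1549 242.8418]
 [238.3386 205.4218]
 [236.3734  71.8049]]
```

>>> {"op": "step_arm", "data": {
  "motion": [
    [0,[0.04,0.08,0.3],0],
    [0,[0,0,0.4],0],
    [0,[0,0,0.4],0],
    [0,[0,0,0.4],0],
    [0,[0,0,0.35],0],
    [0,[0,0,0.2],0],
    [0,[0,0,0],0]
  ]
}}

```text
time: 3.4
tcp_pos: [0.5749, -0.2571, 0.0974]
ee_rot: [-3.14, -0.001, 1.571]
ft_force: [-0.1, -0.1, -0.1]
grip_width: 1.002
finger_force: 0.0
```

Run:
```python
from h import *
a=vision.camera("scene")[:,:,::-1];w=vision.camera("wrist")[:,:,::-1]
c=[cv2.resize(x,(400,300),interpolation=cv2.INTER_CUBIC) for x in(a[150:270,110:270],w)]
cv2.imwrite("pics/p2.png",np.hstack(c))
```

```text
(no output)
```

View pics/p2.png

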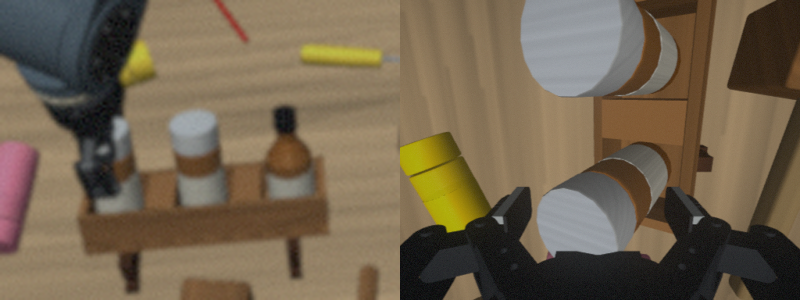

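Fingers straddle the left jar, front pad at (510,210) and rear pad at (685,210), without contact. I'll check the lateral alignment numerically.

Run:
```python
from h import *
np.set_printoptions(precision=4,suppress=True)
m=vision.camera_model("wrist")
print(cast("wrist",[((585-400)*1.28,220*1.28)],.145,m), cast("wrist",[((582-400)*1.28,45*1.28)],.145,m))
print("rear fingertip in scene, z .11:",cast("scene",[(110+98/2.5,150+195/2.5)],.11),cast("scene",[(110+98/2.5,150+150/2.5)],.13))
print("finger tips wrist",cast("wrist",[((512-400)*1.28,230*1.28),((690-400)*1.28,230*1.28)],.11,m))
```

```text
[[ 0.5704 -0.2522  0.145 ]] [[ 0.5703 -0.1735  0.145 ]]
rear fingertip in scene, z .11: [[ 0.6223 -0.2706  0.11  ]] [[ 0.5802 -0.2679  0.13  ]]
finger tips wrist [[ 0.5187 -0.282   0.11  ]
 [ 0.6392 -0.282   0.11  ]]
```

>>> {"op": "step_arm", "data": {
  "motion": [
    [0.1,[0,0,0],0],
    [0.15,[0,0,0],0],
    [0.2,[0,0,0],0],
    [0.2,[0,0,0],0]
  ]
}}

```text
time: 3.9
tcp_pos: [0.5758, -0.2576, 0.0996]
ee_rot: [3.14, 0.001, 1.571]
ft_force: [-0.6, -0.3, 4.9]
grip_width: 0.801
finger_force: 3.8
```

>>> {"op": "step_arm", "data": {
  "motion": [
    [0.22,[0,0,0],0],
    [0.24,[0,0,0],0],
    [0.26,[0,0,0],0],
    [0.28,[0,0,0],0],
    [0.28,[0,0,0],0]
  ]
}}

```text
time: 4.4
tcp_pos: [0.5763, -0.2579, 0.101]
ee_rot: [3.139, 0.002, 1.571]
ft_force: [-3.4, 0.8, 16.1]
grip_width: 0.751
finger_force: 55.3
```

Gripped at about 64 mm opening. Now lifting along the slot axis.

>>> {"op": "step_arm", "data": {
  "motion": [
    [0.3,[0,-0.047,-0.088],0],
    [0.32,[0,-0.047,-0.088],0],
    [0.34,[0,-0.07,-0.132],0],
    [0.36,[0,-0.07,-0.132],0]
  ]
}}

```text
time: 4.8
tcp_pos: [0.5669, -0.2579, 0.1224]
ee_rot: [3.133, 0.002, 1.571]
ft_force: [13.8, 0.3, -1.6]
grip_width: 0.722
finger_force: 60.7
```

Run:
```python
from h import *
a=vision.camera("scene")[:,:,::-1];w=vision.camera("wrist")[:,:,::-1]
c=[cv2.resize(x,(400,300),interpolation=cv2.INTER_CUBIC) for x in(a[150:270,110:270],w)]
cv2.imwrite("pics/p3.png",np.hstack(c))
```

```text
(no output)
```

View pics/p3.png

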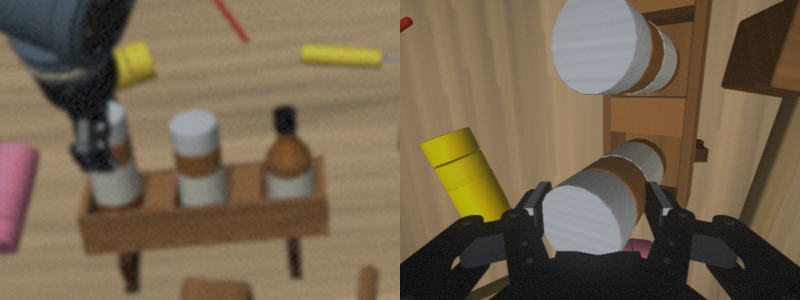

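The jar is rising: its lower amber edge now shows at (115,205) in the scene crop, and both pads are on it. Lifting further.

>>> {"op": "step_arm", "data": {
  "motion": [
    [0.36,[0,-0.03,-0.15],0],
    [0.38,[0,-0.04,-0.15],0],
    [0.4,[0,-0.04,-0.15],0],
    [0.42,[0,-0.04,-0.15],0],
    [0.45,[0,-0.04,-0.15],0],
    [0.5,[0,-0.04,-0.15],0]
  ]
}}

```text
time: 5.5
tcp_pos: [0.5517, -0.2572, 0.1659]
ee_rot: [-3.14, -0.0, 1.571]
ft_force: [-0.7, 0.7, -1.4]
grip_width: 0.592
finger_force: 59.7
```

>>> {"op": "step_arm", "data": {
  "motion": [
    [0.6,[0,0,-0.15],0],
    [0.7,[0,0,-0.2],0],
    [0.8,[0,0,-0.3],0],
    [1,[0,0,-0.3],0],
    [1,[0,0,-0.3],0],
    [1,[0,0,0],0],
    [1,[0,0,0],0]
  ]
}}

```text
time: 6.2
tcp_pos: [0.5523, -0.2573, 0.2285]
ee_rot: [3.141, 0.0, 1.571]
ft_force: [-0.1, 0.1, -1.4]
grip_width: 0.593
finger_force: 59.8
```

Run:
```python
from h import *
a=vision.camera("scene")[:,:,::-1];w=vision.camera("wrist")[:,:,::-1]
cv2.imwrite("pics/s4.png",a)
c=[cv2.resize(x,(400,300),interpolation=cv2.INTER_CUBIC) for x in(a[150:270,110:270],w)]
cv2.imwrite("pics/p4.png",np.hstack(c))
```

```text
(no output)
```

View pics/p4.png

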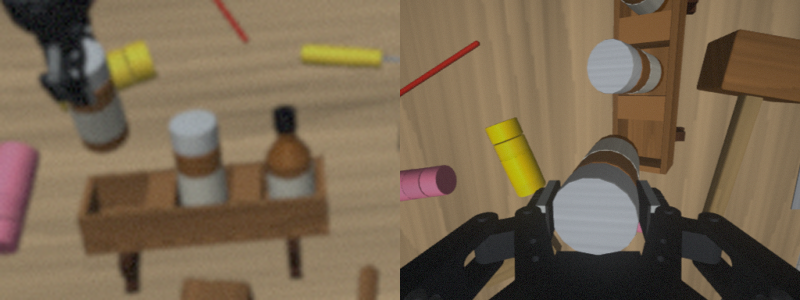

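The jar is held upright at 50.4 mm opening with the lid flat between the pads. Scene crop: lid top at about (90,45), bottom rim at about (102,148). I'll measure where its underside and lid sit relative to the TCP.

Run:
```python
from h import *
from workcell import telemetry
np.set_printoptions(precision=4,suppress=True)
o=telemetry.get_obs();print(o["tcp_pos"])
px=(110+102/2.5-.3,150+149/2.5-.3)
for z in(.12,.13,.14,.15,.16): print(z,cast("scene",[px],z)[0])
w=vision.camera("wrist")[:,:,::-1];cv2.imwrite("pics/w4.png",w)
m=vision.camera_model("wrist")
# lid circle in crop: left 552,right 637, top ~180
l=np.array([(552-400,212),(637-400,212),(595-400,180)])*1.28
for z in(.24,.25,.26,.27): 
    q=cast("wrist",l,z,m); print(z,q[:,:2].ravel(),"width",q[1,0]-q[0,0])
```

```text
[ 0.5519 -0.2572  0.2276]
0.12 [ 0.5731 -0.2671  0.12  ]
0.13 [ 0.5785 -0.2646  0.13  ]
0.14 [ 0.5838 -0.2621  0.14  ]
0.15 [ 0.5891 -0.2595  0.15  ]
0.16 [ 0.5945 -0.257   0.16  ]
0.24 [ 0.5231 -0.267   0.5784 -0.2669  0.5511 -0.2446] width 0.055387049767641416
0.25 [ 0.5253 -0.2611  0.5765 -0.2611  0.5513 -0.2404] width 0.05112783077529537
0.26 [ 0.5276 -0.2553  0.5745 -0.2552  0.5514 -0.2363] width 0.04686861178294932
0.27 [ 0.5299 -0.2494  0.5725 -0.2493  0.5515 -0.2321] width 0.042609392790603384
```

Run:
```python
from h import *
np.set_printoptions(precision=4,suppress=True)
a=cv2.imread("pics/s4.png");w=cv2.imread("pics/w4.png");m=vision.camera_model("wrist")
print("wrist rows (sat,val) lid:")
h=cv2.cvtColor(w,cv2.COLOR_BGR2HSV);mk=((h[...,1]<45)&(h[...,2]>120)).astype(np.uint8);mk[:, :185]=0;mk[:,320:]=0;mk[:200]=0
n,l,s,c=cv2.connectedComponentsWithStats(mk);i=1+np.argmax(s[1:,4]);print(s[i],c[i])
for r in range(s[i][1],s[i][1]+s[i][3],6):
    x=np.where(l[r]==i)[0];print(r,x.min(),x.max(),end=" | ")
print()
g=cv2.cvtColor(a,cv2.COLOR_BGR2HSV)
for r in(190,194,198,201): print(r,[tuple(int(v) for v in g[r,c,1:]) for c in range(132,168)])
```

```text
wrist rows (sat,val) lid:
[ 196  228  109   98 8512] [249.0374 276.9016]
228 233 253 | 234 216 271 | 240 209 280 | 246 202 288 | 252 199 293 | 258 196 296 | 264 196 300 | 270 196 302 | 276 197 303 | 282 197 304 | 288 198 303 | 294 198 302 | 300 203 301 | 306 207 297 | 312 213 293 | 318 221 285 | 324 243 262 | 
190 [(78, 82), (96, 61), (82, 59), (97, 58), (85, 63), (72, 53), (58, 44), (23, 34), (24, 32), (29, 26), (19, 40), (139, 22), (36, 28), (19, 41), (13, 60), (29, 61), (69, 67), (118, 67), (120, 70), (126, 67), (127, 66), (129, 65), (90, 68), (40, 77), (32, 80), (36, 86), (61, 109), (75, 132), (81, 135), (83, 136), (75, 143), (79, 138), (79, 139), (80, 137), (85, 135), (84, 137)]
194 [(78, 144), (80, 141), (94, 133), (94, 122), (96, 112), (67, 114), (53, 106), (59, 91), (72, 88), (94, 84), (92, 83), (104, 81), (110, 79), (89, 77), (122, 73), (89, 77), (82, 78), (60, 81), (58, 79), (41, 87), (28, 92), (30, 85), (21, 87), (22, 83), (21, 84), (19, 80), (33, 85), (58, 105), (74, 128), (81, 141), (78, 148), (80, 146), (82, 146), (83, 145), (78, 143), (81, 145)]
198 [(79, 152), (78, 150), (81, 148), (78, 153), (79, 152), (76, 150), (72, 141), (56, 128), (29, 113), (17, 106), (23, 109), (15, 105), (24, 107), (22, 105), (18, 101), (15, 100), (18, 97), (15, 99), (21, 97), (25, 92), (20, 91), (17, 91), (25, 91), (21, 87), (21, 86), (19, 80), (23, 77), (32, 80), (61, 100), (86, 127), (79, 139), (79, 139), (84, 140), (81, 139), (77, 140), (78, 140)]
201 [(81, 145), (83, 148), (81, 148), (81, 144), (78, 144), (78, 144), (81, 142), (70, 132), (57, 125), (36, 114), (19, 107), (17, 105), (19, 105), (19, 106), (22, 104), (23, 102), (18, 99), (19, 96), (23, 100), (18, 98), (19, 94), (14, 94), (25, 92), (14, 91), (17, 89), (26, 88), (39, 79), (41, 69), (87, 70), (83, 101), (78, 128), (81, 141), (81, 141), (79, 138), (80, 137), (84, 139)]
```

Run:
```python
from h import *
np.set_printoptions(precision=4,suppress=True)
m=vision.camera_model("wrist")
print(cast("wrist",[(250.5,276.5)],.2505,m))
from workcell import telemetry
print(telemetry.get_obs()["tcp_pos"])
for z in(.14,.15,.16,.17):print(cast("scene",[(149.7,198),(150.3,201),(149.0,194)],z))
```

```text
[[ 0.5516 -0.2635  0.2505]]
[ 0.5519 -0.2572  0.2275]
[[ 0.5501 -0.2657  0.14  ]
 [ 0.5593 -0.2637  0.14  ]
 [ 0.5379 -0.2681  0.14  ]]
[[ 0.5559 -0.2631  0.15  ]
 [ 0.5649 -0.2611  0.15  ]
 [ 0.5437 -0.2655  0.15  ]]
[[ 0.5616 -0.2605  0.16  ]
 [ 0.5705 -0.2586  0.16  ]
 [ 0.5496 -0.2629  0.16  ]]
[[ 0.5673 -0.2579  0.17  ]
 [ 0.5761 -0.256   0.17  ]
 [ 0.5554 -0.2603  0.17  ]]
```

Lid top is about TCP+22.5 mm, so the underside is about TCP−97.5 mm. The jar sits about 6.8 mm toward −y of the TCP. Raising and carrying to a viewing spot over the crate.

>>> {"op": "step_arm", "data": {
  "motion": [
    [1,[0,0,-0.4],0],
    [1,[0,0,-0.5],0],
    [1,[0,0.1,-0.45],0],
    [1,[0.3,0.1,-0.1],0],
    [1,[0.6,0.1,0],0],
    [1,[0.7,0.1,0],0],
    [1,[0.8,0.1,0],0],
    [1,[0.8,0.06,0],0]
  ]
}}

```text
time: 7.15
tcp_pos: [0.5798, -0.0951, 0.2994]
ee_rot: [-3.14, -0.001, 1.571]
ft_force: [-0.0, 0.4, -1.7]
grip_width: 0.592
finger_force: 59.9
```

>>> {"op": "step_arm", "data": {
  "motion": [
    [1,[0.8,0,0],0],
    [1,[0.8,0,0],0],
    [1,[0.8,0,0],0],
    [1,[0.7,0,0],0],
    [1,[0.5,0,0],0],
    [1,[0.3,0,0],0],
    [1,[0,0,0],0],
    [1,[0,0,0],0]
  ]
}}

```text
time: 7.95
tcp_pos: [0.5799, 0.0974, 0.3002]
ee_rot: [-3.141, 0.0, 1.571]
ft_force: [0.0, -0.2, -1.2]
grip_width: 0.588
finger_force: 59.9
```

Run:
```python
from h import *
from workcell import telemetry
import json
print(telemetry.get_obs()["tcp_pos"])
w=vision.camera("wrist")[:,:,::-1];m=vision.camera_model("wrist")
cv2.imwrite("pics/w5.png",w);json.dump({k:(v.tolist() if hasattr(v,"tolist") else v) for k,v in m.items()},open("m5.json","w"))
cv2.imwrite("pics/w5b.png",cv2.resize(w,(768,576),interpolation=cv2.INTER_CUBIC))
```

```text
[0.57991588 0.09738507 0.30017883]
```

View pics/w5b.png

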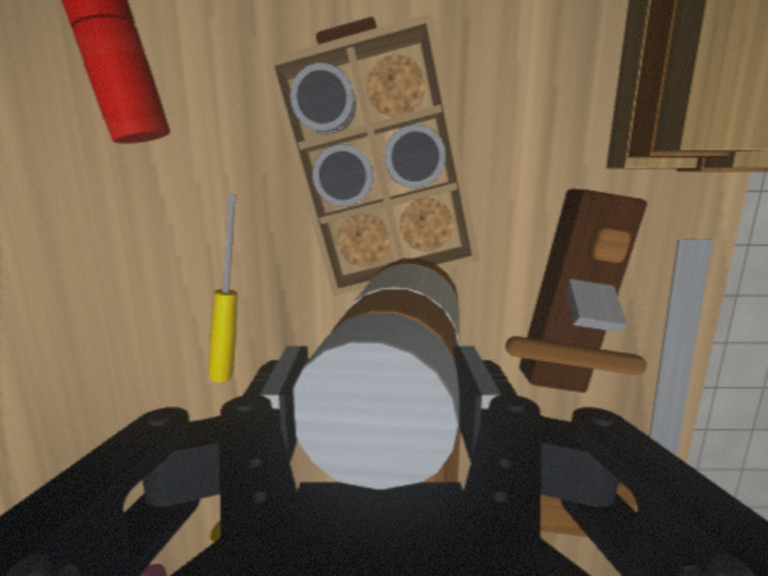

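The wrist view shows the crate clearly: corks at (397,84), (428,223) and (362,240), tins in the other three cells, and rim corners at (276,68), (428,18), (470,255) and (337,287). Casting these gives the cork positions.

Run:
```python
from h import *
import json
np.set_printoptions(precision=4,suppress=True)
m=json.load(open("m5.json"))
f=lambda p:(np.array(p,float)-.25)/1.5
C=cast("w",f([(397,84),(428,223),(362,240)]),.009,m)[:,:2];T=cast("w",f([(323,97),(343,174),(415,155)]),.05,m)[:,:2];K=cast("w",f([(276,68),(428,18),(470,255),(337,287)]),.06,m)[:,:2]
print(C,T,K,K.mean(0))
# rigid fit
src=np.array([(33,66),(33,-66),(-33,-66),(-33,66),(-33,0),(33,0),(-69,102),(69,102),(69,-102),(-69,-102)])/1e3
dst=np.vstack([C,T,K])
M,_=cv2.estimateAffinePartial2D(src,dst,method=cv2.LMEDS);print(M)
a=src-src.mean(0);b=dst-dst.mean(0);U,S,V=np.linalg.svd(a.T@b);R=(U@V).T;t=dst.mean(0)-R@src.mean(0)
print("yaw",np.degrees(np.arctan2(R[1,0],R[0,0])),"c",t,"res",(dst-(src@R.T+t))*1e3);print("cells",src[:3]@R.T+t)
# lid in hand
print("lid",cast("w",f([(378,415)]),.3002+.0225,m))
```

```text
[[0.5969 0.2437]
 [0.6294 0.1159]
 [0.563  0.0988]] [[0.533  0.226 ]
 [0.5485 0.1634]
 [0.6117 0.1794]] [[0.4969 0.2461]
 [0.6188 0.2819]
 [0.6626 0.0928]
 [0.5415 0.0628]] [0.58   0.1709]
[[ 0.9213 -0.2288  0.5802]
 [ 0.2288  0.9213  0.1711]]
yaw 13.948501903487019 c [0.5802 0.1711] res [[ 0.5083  0.6196]
 [ 1.2776  0.9608]
 [-1.153  -0.3144]
 [ 0.6868 -1.1376]
 [ 0.2739  0.2467]
 [-0.5579  0.3793]
 [ 8.2334 -7.3818]
 [-3.7657 -4.8443]
 [-9.1908  4.0983]
 [ 3.6874  7.3734]]
cells [[0.5964 0.2431]
 [0.6282 0.115 ]
 [0.5641 0.0991]]
lid [[0.5804 0.0902 0.3227]]
```

>>> {"op": "step_arm", "data": {
  "motion": [
    [1,[0.5,0.1,0],0],
    [1,[0.7,0.1,0],0],
    [1,[0.7,0.1,0],0],
    [1,[0.7,0,0],0],
    [1,[0.45,0,0],0],
    [1,[0,0,0.3],0],
    [1,[0,0,0.5],0],
    [1,[0,0,0.5],0]
  ]
}}

```text
time: 8.8
tcp_pos: [0.5955, 0.2491, 0.235]
ee_rot: [3.141, 0.0, 1.57]
ft_force: [-0.2, 0.3, -1.8]
grip_width: 0.591
finger_force: 60.0
```

>>> {"op": "step_arm", "data": {
  "motion": [
    [1,[0,0,0.5],0],
    [1,[0,0,0.5],0],
    [1,[0,0,0.3],0],
    [1,[0,0,0],0],
    [1,[0,0,0],0]
  ]
}}

```text
time: 9.3
tcp_pos: [0.5956, 0.2498, 0.1716]
ee_rot: [3.141, -0.0, 1.571]
ft_force: [-0.2, -0.4, -0.6]
grip_width: 0.589
finger_force: 60.0
```

Run:
```python
from h import *
from workcell import telemetry
print(telemetry.get_obs()["tcp_pos"])
a=vision.camera("scene")[:,:,::-1];b=vision.camera("side")[:,:,::-1]
cv2.imwrite("pics/s6.png",a)
c=[cv2.resize(x,(400,300),interpolation=cv2.INTER_CUBIC) for x in(a[145:265,245:405],b[140:260,120:280])]
cv2.imwrite("pics/p6.png",np.hstack(c))
```

```text
[0.59564882 0.24981885 0.17163389]
```

View pics/p6.png

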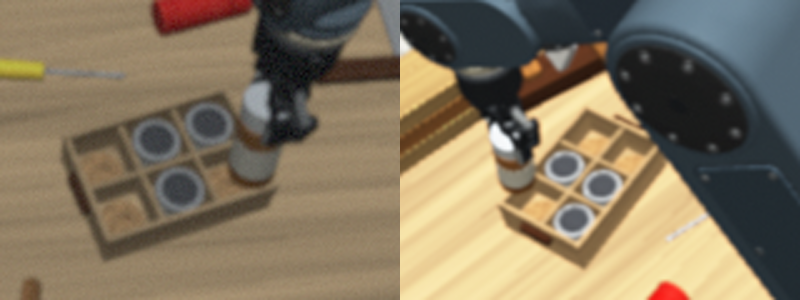

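The jar hangs over the free cell: bottom at (252,180) in the scene crop and over the rim's near-left corner at (515,185) in the side crop. Lowering while watching the force.

>>> {"op": "step_arm", "data": {
  "motion": [
    [1,[0,0,0.1],0],
    [1,[0,0,0.1],0],
    [1,[0,0,0.1],0],
    [1,[0,0,0.1],0],
    [1,[0,0,0],0]
  ]
}}

```text
time: 9.9
tcp_pos: [0.5947, 0.25, 0.1498]
ee_rot: [-3.14, 0.0, 1.571]
ft_force: [-0.2, 0.5, -2.0]
grip_width: 0.591
finger_force: 60.0
```

>>> {"op": "step_arm", "data": {
  "motion": [
    [1,[0,0,0.1],0],
    [1,[0,0,0.1],0],
    [1,[0,0,0.1],0],
    [1,[0,0,0.1],0],
    [1,[0,0,0],0]
  ]
}}

```text
time: 10.4
tcp_pos: [0.6028, 0.2514, 0.14]
ee_rot: [3.119, -0.005, 1.571]
ft_force: [6.4, -3.9, 46.0]
grip_width: 0.574
finger_force: 54.9
```

Contact with the rim. Backing up.

>>> {"op": "step_arm", "data": {
  "motion": [
    [1,[0,0,-0.2],0],
    [1,[0,0,-0.2],0],
    [1,[0,0,-0.2],0],
    [1,[0,0,-0.2],0],
    [1,[0,0,0],0],
    [1,[0,0,0],0]
  ]
}}

```text
time: 11.0
tcp_pos: [0.5949, 0.2502, 0.1705]
ee_rot: [-3.141, 0.0, 1.571]
ft_force: [-0.1, 0.1, -1.6]
grip_width: 0.564
finger_force: 61.1
```

Run:
```python
from h import *
from workcell import telemetry
import json
np.set_printoptions(precision=4,suppress=True)
o=telemetry.get_obs();print(o["tcp_pos"],o["ee_rot"],o["grip_width"])
w=vision.camera("wrist")[:,:,::-1];m=vision.camera_model("wrist")
a=vision.camera("scene")[:,:,::-1];b=vision.camera("side")[:,:,::-1]
cv2.imwrite("pics/w7.png",w);cv2.imwrite("pics/s7.png",a);cv2.imwrite("pics/d7.png",b)
h=cv2.cvtColor(w,cv2.COLOR_BGR2HSV);mk=((h[...,1]<45)&(h[...,2]>120)).astype(np.uint8);mk[:, :185]=0;mk[:,320:]=0;mk[:200]=0
n,l,s,c=cv2.connectedComponentsWithStats(mk);i=1+np.argmax(s[1:,4]);print(s[i],c[i])
cx=s[i][0]+s[i][2]/2-.5;cy=s[i][1]+s[i][3]/2-.5
for dz in(.02,.0225,.03):
    z=o["tcp_pos"][2]+dz;print(dz,cast("w",[(cx,cy),(s[i][0],cy),(s[i][0]+s[i][2]-1,cy)],z,m)[:,:2].ravel())
g=cv2.cvtColor(a,cv2.COLOR_BGR2HSV)
for r in(190,196,202,208,212,216,220): print(r,[int(v) for v in g[r,325:365,1]])
```

```text
[0.5949 0.2502 0.1705] [-3.1413  0.0001  1.5711] 0.5642314672887643
[ 196  233  115   93 8610] [252.0303 280.5807]
0.02 [0.5957 0.2408 0.5682 0.2408 0.6231 0.2408]
0.0225 [0.5957 0.2424 0.5687 0.2423 0.6226 0.2424]
0.03 [0.5956 0.247  0.5704 0.247  0.6209 0.2471]
190 [27, 18, 31, 26, 26, 32, 25, 26, 11, 10, 7, 22, 53, 81, 87, 69, 33, 6, 5, 7, 11, 14, 16, 14, 18, 15, 18, 15, 22, 39, 15, 26, 22, 19, 25, 18, 20, 44, 4, 22]
196 [30, 28, 27, 22, 24, 25, 22, 23, 26, 19, 20, 15, 2, 24, 70, 126, 131, 123, 98, 72, 50, 25, 14, 11, 11, 10, 15, 27, 7, 43, 28, 82, 40, 57, 49, 39, 26, 8, 21, 34]
202 [3, 8, 3, 7, 5, 9, 14, 31, 37, 50, 44, 29, 16, 16, 16, 26, 29, 44, 69, 97, 126, 167, 131, 114, 63, 48, 39, 38, 49, 26, 38, 66, 71, 74, 75, 74, 81, 77, 79, 82]
208 [91, 81, 82, 75, 97, 82, 85, 90, 98, 107, 98, 49, 31, 22, 16, 16, 21, 19, 20, 21, 24, 17, 16, 22, 18, 20, 14, 19, 45, 68, 79, 80, 80, 81, 82, 81, 79, 80, 83, 82]
212 [75, 78, 81, 83, 89, 90, 100, 94, 98, 98, 105, 114, 127, 117, 95, 55, 37, 29, 26, 20, 23, 18, 20, 32, 28, 37, 70, 84, 81, 78, 83, 81, 82, 81, 81, 83, 79, 83, 78, 81]
216 [36, 78, 81, 86, 97, 102, 109, 104, 107, 106, 107, 104, 111, 105, 101, 112, 112, 116, 109, 120, 109, 110, 103, 105, 93, 82, 80, 78, 82, 77, 81, 78, 83, 80, 81, 81, 79, 78, 82, 83]
220 [2, 17, 64, 81, 84, 91, 97, 99, 102, 107, 103, 104, 103, 104, 105, 102, 106, 101, 94, 89, 87, 84, 84, 79, 82, 81, 82, 79, 83, 85, 81, 84, 77, 75, 83, 80, 76, 80, 82, 83]
```

Run:
```python
from h import *
a,b,w=[cv2.imread(f"pics/{n}7.png") for n in"sdw"]
R=lambda x:cv2.resize(x,(400,300),interpolation=cv2.INTER_CUBIC)
cv2.imwrite("pics/p7.png",np.vstack([np.hstack([R(a[155:245,295:415]),R(b[155:245,130:250])]),np.hstack([R(w),R(w[192:384,128:384])])]))
```

```text
(no output)
```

View pics/p7.png

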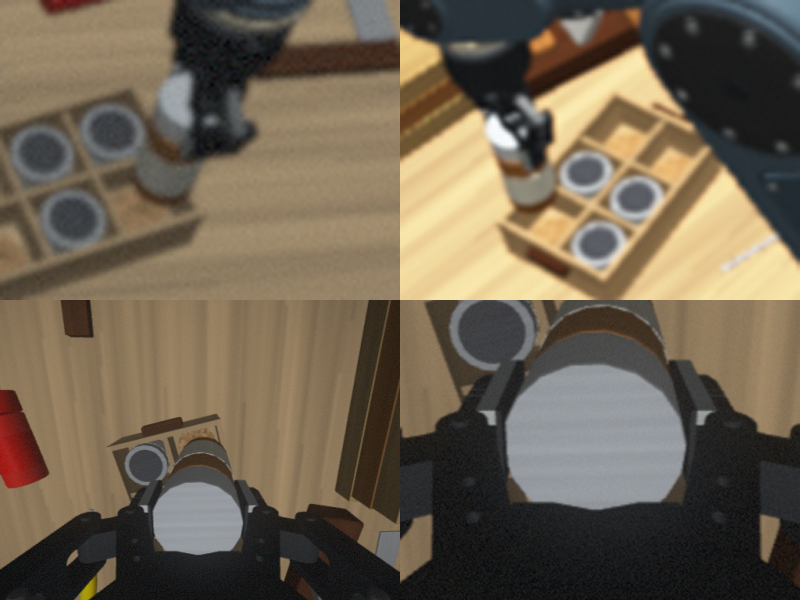

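The jar still looks held. Side crop: lid at (503,135), bottom at (531,200). Scene crop: lid at (176,92), bottom at (167,192). The lid disc is larger in the wrist view, so the jar slid up about 6 mm in the grip. I'll compute its tilt by projecting a vertical axis.

Run:
```python
from h import *
np.set_printoptions(precision=1,suppress=True)
def proj(n,P):
    m=vision.camera_model(n);return cv2.projectPoints(np.array(P,float),np.array(m["rvec"]),np.array(m["tvec"]),np.array([[m["fx"],0,m["cx"]],[0,m["fy"],m["cy"]],[0,0,1]]),None)[0][:,0]
t=np.linspace(0,2*np.pi,24,endpoint=False)
for n,o,off in(("scene",(295,155),(0,0)),("side",(130,155),(400,0))):
    for tilt in(0,.1,-.1):
      top=np.array([.595,.2435,.1995]);ax=np.array([0,np.sin(tilt),np.cos(tilt)])
      bot=top-.12*ax;e2=np.cross(ax,[1,0,0])
      q=lambda c:(proj(n,[c]+[c+.025*(np.cos(s)*np.array([1,0,0])+np.sin(s)*e2) for s in t])+.35-np.array(o))*10/3+np.array(off)
      A=q(top);B=q(bot);print(n,tilt,"lid",A[0],"bot",B[0],"bot ext x",B[1:,0].min(),B[1:,0].max(),"ymax",B[1:,1].max())
    W=(proj(n,[(.5965,.243,.009)])+.35-np.array(o))*10/3+np.array(off);print("cork",W)
```

```text
scene 0 lid [184.8 105.7] bot [153.  179.4] bot ext x 122.4757298175437 183.69217015036156 ymax 206.70798312222732
scene 0.1 lid [184.8 105.7] bot [138.7 180.2] bot ext x 108.8525840813287 168.66944090884886 ymax 207.55237877724267
scene -0.1 lid [184.8 105.7] bot [167.6 177.9] bot ext x 136.57929361491162 198.7898847868909 ymax 205.25273651700982
cork [[136.9 217.9]]
side 0 lid [517.2 127. ] bot [540.4 199.3] bot ext x 515.843315065057 564.8667176468438 ymax 219.71978135691612
side 0.1 lid [517.2 127. ] bot [549.6 192. ] bot ext x 525.622830805075 573.664724755077 ymax 213.2560485613872
side -0.1 lid [517.2 127. ] bot [530.9 205.9] bot ext x 505.84024093705835 555.6835487837689 ymax 225.4791890053556
cork [[552.  235.9]]
```

Run:
```python
from h import *
np.set_printoptions(precision=4,suppress=True)
def P(n):
    m=vision.camera_model(n);return np.array([[m["fx"],0,m["cx"]],[0,m["fy"],m["cy"]],[0,0,1]])@np.c_[cv2.Rodrigues(np.array(m["rvec"]))[0],np.array(m["tvec"]).ravel()]
def tri(a,b):
    X=cv2.triangulatePoints(P("scene"),P("side"),np.array(a,float).reshape(2,1),np.array(b,float).reshape(2,1)).ravel();X=X[:3]/X[3]
    e=[ (lambda y:y[:2]/y[2])(P(n)@np.r_[X,1])-u for n,u in(("scene",a),("side",b))];return X,np.round(np.ravel(e),1)
f=lambda p,s,o:np.array(p)/s-.35+np.array(o)
print("p7 bot",tri(f((167,176),10/3,(295,155)),f((131,188),10/3,(130,155))))
print("p7 lid",tri(f((176,92),10/3,(295,155)),f((103,131),10/3,(130,155))))
print("p6 bot",tri(f((253,165),2.5,(245,145)),f((117,178),2.5,(120,140))))
print("p6 lid",tri(f((260,98),2.5,(245,145)),f((102,139),2.5,(120,140))))
for k in("d7",):
    g=cv2.cvtColor(cv2.imread(f"pics/{k}.png"),cv2.COLOR_BGR2HSV)
    for r in range(194,221,3): print(r,[f"{s}/{v}" for s,v in zip(g[r,154:182,1],g[r,154:182,2])])
```

```text
p7 bot (array([0.6012, 0.2485, 0.0978]), array([-0.6, -0.2, -0.5,  0.1]))
p7 lid (array([0.591 , 0.2476, 0.2055]), array([ 4.5,  1.4,  3.6, -0.9]))
p6 bot (array([0.6097, 0.2517, 0.0942]), array([-0.1, -0. , -0.1,  0. ]))
p6 lid (array([0.592 , 0.2503, 0.1998]), array([ 3.9,  1.2,  3.2, -0.8]))
194 ['90/233', '51/235', '4/241', '3/249', '3/250', '3/250', '5/246', '10/219', '15/152', '18/84', '24/54', '18/102', '13/155', '16/145', '18/71', '38/27', '28/27', '15/35', '17/45', '25/41', '0/30', '104/96', '107/203', '90/244', '86/244', '87/242', '87/241', '89/241']
197 ['92/239', '88/238', '68/229', '18/214', '5/234', '5/246', '3/248', '3/249', '3/250', '5/247', '11/204', '15/100', '25/41', '22/35', '31/25', '36/21', '33/23', '25/31', '31/41', '30/43', '36/49', '105/109', '108/199', '94/239', '88/241', '89/240', '94/236', '105/219']
200 ['91/239', '93/236', '97/232', '91/208', '61/160', '18/131', '6/133', '4/138', '5/140', '5/140', '6/129', '8/101', '7/77', '12/64', '23/44', '26/29', '41/25', '43/30', '19/40', '107/100', '110/192', '95/238', '91/241', '93/238', '104/226', '110/187', '119/
[... 1050 characters left out ...]
38', '36/136', '38/136', '39/131', '64/119', '116/121', '122/161', '107/198', '95/207', '76/204', '50/195']
215 ['91/238', '91/239', '89/240', '86/242', '85/243', '85/244', '85/244', '88/243', '104/228', '110/172', '82/131', '53/130', '42/135', '41/138', '41/138', '43/135', '54/127', '74/117', '92/105', '129/91', '167/84', '167/90', '140/106', '124/119', '120/121', '120/121', '120/125', '117/137']
218 ['86/243', '85/243', '84/243', '85/243', '85/242', '86/242', '89/242', '91/240', '100/231', '112/192', '122/140', '141/110', '158/100', '170/96', '180/92', '181/90', '172/95', '156/103', '134/133', '116/184', '104/226', '97/236', '103/226', '109/199', '113/171', '116/145', '122/128', '120/121']
```

The refined readings put the jar axis tilted about 0.1 rad about the closing line. The bottom is about 12 mm toward +y of the lid, so it struck the cell's +y wall. I'm shifting −9 mm in y to centre the lower half of the jar in the cell, then trying again gently.

>>> {"op": "step_arm", "data": {
  "motion": [
    [1,[-0.09,0.02,0],0],
    [1,[-0.09,0.01,0],0],
    [1,[0,0,0.12],0],
    [1,[0,0,0.12],0],
    [1,[0,0,0.12],0],
    [1,[0,0,0],0]
  ]
}}

```text
time: 11.75
tcp_pos: [0.596, 0.2411, 0.1514]
ee_rot: [-3.14, 0.001, 1.571]
ft_force: [-0.7, 0.1, -2.0]
grip_width: 0.56
finger_force: 61.2
```

>>> {"op": "step_arm", "data": {
  "motion": [
    [1,[0,0,0.08],0],
    [1,[0,0,0.08],0],
    [1,[0,0,0],0]
  ]
}}

```text
time: 12.05
tcp_pos: [0.5963, 0.2411, 0.1441]
ee_rot: [-3.141, 0.0, 1.571]
ft_force: [0.2, 0.5, -1.3]
grip_width: 0.561
finger_force: 61.2
```

>>> {"op": "step_arm", "data": {
  "motion": [
    [1,[0,0,0.08],0],
    [1,[0,0,0.08],0],
    [1,[0,0,0],0]
  ]
}}

```text
time: 12.35
tcp_pos: [0.5986, 0.2417, 0.1399]
ee_rot: [3.135, -0.002, 1.571]
ft_force: [-2.5, -2.2, 18.3]
grip_width: 0.566
finger_force: 58.6
```

Run:
```python
from h import *
from workcell import telemetry
np.set_printoptions(precision=3,suppress=True)
o=telemetry.get_obs();print(o["tcp_pos"],o["ft_force"],o["moment"])
a=vision.camera("scene")[:,:,::-1];b=vision.camera("side")[:,:,::-1];cv2.imwrite("pics/s8.png",a);cv2.imwrite("pics/d8.png",b)
for im,R,c0,c1 in((a,range(196,222,3),328,362),(b,range(203,226,3),156,186)):
    g=cv2.cvtColor(im,cv2.COLOR_BGR2HSV)
    for r in R: print(r,c0," ".join(f"{s}/{v}" for s,v in zip(g[r,c0:c1,1],g[r,c0:c1,2])))
```

```text
[0.599 0.242 0.14 ] [-2.458 -2.176 18.289] [-0.226 -0.091 -0.047]
196 328 31/66 26/69 35/65 27/67 23/68 19/67 8/62 7/73 9/85 5/96 13/119 13/137 15/157 17/169 18/169 15/169 20/166 19/150 23/109 13/57 30/34 26/40 42/43 30/51 21/48 27/47 19/40 28/46 9/60 16/81 14/93 5/97 28/111 70/127
199 328 17/75 16/79 21/86 21/85 8/91 0/84 45/73 72/74 38/87 11/96 3/95 8/95 10/103 9/114 6/128 11/142 17/150 20/141 14/112 25/70 39/39 29/44 25/70 21/84 13/102 21/97 14/75 23/55 27/56 22/70 18/87 8/91 3/90 12/86
202 328 10/104 5/108 5/108 12/107 22/105 33/94 74/76 120/72 134/74 103/94 64/99 29/98 3/96 3/95 5/97 3/94 8/91 3/76 23/55 53/34 46/28 23/34 13/38 24/32 88/29 9/29 22/35 18/42 10/50 17/61 15/70 16/78 9/83 17/73
205 328 76/121 76/118 81/107 63/102 33/93 32/96 55/93 98/78 117/72 161/68 148/74 121/80 103/89 85/93 83/89 47/82 11/72 11/67 13/59 25/41 35/36 23/22 79/29 96/24 38/20 79/29 60/30 44/23 39/26 64/32 51/35 14/36 24/42 63/57
208 328 77/80 75/78 52/84 24/86 16/94 16/96 24/97 30/92 46/89 77/79 104/71 140/71 126/71 116/66 108/66 50/66 8/66 9/59 14/37 24/32 45/34 68/34 43/42 49/47 97/55 69/67 67/72 7
[... 2041 characters left out ...]
 86/242 87/241 89/241 88/240 92/238 102/229 110/192 119/146 124/115 119/103 97/105 73/116 51/129 43/135 42/135 44/133 56/128 77/120 98/109 131/97 161/98 153/113 132/124 123/124 122/119 121/118 120/130 112/164 108/196
221 156 89/240 91/237 98/232 103/225 102/224 105/214 110/187 117/159 120/140 122/130 122/123 129/117 136/111 139/117 147/135 157/148 164/152 163/155 158/161 150/182 141/206 136/213 133/219 129/226 122/229 117/228 110/220 109/209 112/182 107/148
224 156 98/228 97/231 97/232 105/214 115/164 120/127 119/135 115/162 110/190 105/213 103/220 104/216 107/216 115/224 124/228 130/229 130/230 129/231 127/232 125/234 129/232 131/229 129/228 120/230 111/229 108/210 86/180 34/171 6/169 5/152
```

Run:
```python
from h import *
np.set_printoptions(precision=1,suppress=True)
def proj(n,P):
    m=vision.camera_model(n);return cv2.projectPoints(np.array(P,float).reshape(-1,3),np.array(m["rvec"]),np.array(m["tvec"]),np.array([[m["fx"],0,m["cx"]],[0,m["fy"],m["cy"]],[0,0,1]]),None)[0][:,0]
t=np.linspace(0,2*np.pi,48,endpoint=False);ring=np.c_[np.cos(t),np.sin(t),0*t]*.025
a=np.radians(14.2);R=np.array([[np.cos(a),-np.sin(a)],[np.sin(a),np.cos(a)]])
c=np.array([.5965,.243])
for n in("scene","side"):
    for z in(.045,.06):
      for dx,dy in((0,0),(.01,0),(0,.01)):
        q=proj(n,ring+[.5965+dx,.243+dy,z]);print(n,z,dx,dy,"cols",q[:,0].min(),q[:,0].max(),"maxrow",q[:,1].max())
    k=np.array([(-30,-30),(30,-30),(30,30),(-30,30)])/1e3@R.T+c
    print("cell rim",proj(n,np.c_[k,[.06]*4]).ravel())
for nm,R,c0,c1 in(("s8",range(216,232,1),326,358),("d8",range(210,232,1),156,186)):
    g=cv2.imread(f"pics/{nm}.png")
    for r in R: print(r," ".join(f"{v:3d}" for v in (g[r,c0:c1,2].astype(int))),"|"," ".join(f"{v}" for v in (g[r,c0:c1,2].astype(int)-g[r,c0:c1,0])))
```

```text
scene 0.045 0 0 cols 329.1627745073923 347.03507576761024 maxrow 222.6023003884773
scene 0.045 0.01 0 cols 329.8326162109506 347.7902998757742 maxrow 225.8719657014288
scene 0.045 0 0.01 cols 332.67029053532895 350.54796554838777 maxrow 222.3164591276772
scene 0.06 0 0 cols 330.08168258059106 348.1733190946188 maxrow 220.29047445726368
scene 0.06 0.01 0 cols 330.7639743374668 348.94310614198946 maxrow 223.589300038498
scene 0.06 0 0.01 cols 333.63126581106525 351.72840487587524 maxrow 220.00184434549044
cell rim [324.7 206.3 333.9 224.7 353.8 218.1 344.1 200.1]
side 0.045 0 0 cols 166.17058456340948 180.6621766140714 maxrow 225.81400701197356
side 0.045 0.01 0 cols 164.42322759321925 178.87184008849113 maxrow 224.10145343467605
side 0.045 0 0.01 cols 163.8450609604798 178.38988124514984 maxrow 227.57301051655134
side 0.06 0 0 cols 165.32388609867155 179.9487018338134 maxrow 223.4093638422151
side 0.06 0.01 0 cols 163.56357719040562 178.14461924155034 maxrow 221.68928711924616
side 0.06 0 0.01 cols 162.97446012433215 177.65348717725033 maxrow 225.17656752226617
cell rim [184.9 214.7 1
[... 7794 characters left out ...]
6 56 60 68 77 87 93 98 99 97 92 83 69 50 22 3 -6 -10 -9
229 235 237 240 243 244 232 177 130 121 120 120 113 104  95 101 119 146 182 212 226 229 216 178 141 133 162 189 169 112  86 | 86 85 84 81 83 92 79 61 57 57 57 56 57 56 57 61 68 81 89 92 92 89 79 67 51 21 1 -5 -8 -9
230 238 241 243 245 245 239 208 162 136 126 121 112  98  91  91  93 103 126 158 188 214 223 209 185 163 165 188 184 138  97 | 84 84 81 79 81 88 88 74 64 59 58 57 57 59 58 57 57 64 72 82 88 90 87 82 68 33 4 -5 -7 -8
231 242 244 245 246 245 244 239 222 185 148 128 111  90  83  88  89  91  95 107 129 165 197 215 217 206 191 196 203 176 132 | 82 80 79 79 79 82 88 92 82 68 61 56 52 55 60 59 59 59 60 65 74 85 88 89 85 61 23 4 -3 -7
```

The jar's underside is at about rim height and caught on the +x rim. The scene cameras also put this cell nearer x = 0.594. Raising a little, shifting −6 mm x and −2 mm y, then lowering.

>>> {"op": "step_arm", "data": {
  "motion": [
    [1,[0,0,-0.16],0],
    [1,[-0.04,-0.06,0],0],
    [1,[0,-0.06,0],0],
    [1,[0,0,0.08],0],
    [1,[0,0,0.06],0],
    [1,[0,0,0],0]
  ]
}}

```text
time: 13.05
tcp_pos: [0.5902, 0.2391, 0.1368]
ee_rot: [-3.14, 0.0, 1.571]
ft_force: [-0.8, -0.7, -0.9]
grip_width: 0.562
finger_force: 61.5
```

>>> {"op": "step_arm", "data": {
  "motion": [
    [1,[0,0,0.06],0],
    [1,[0,0,0.06],0],
    [1,[0,0,0],0]
  ]
}}

```text
time: 13.35
tcp_pos: [0.5909, 0.2396, 0.1325]
ee_rot: [3.141, -0.001, 1.571]
ft_force: [-2.3, 1.2, 7.0]
grip_width: 0.563
finger_force: 61.1
```

>>> {"op": "step_arm", "data": {
  "motion": [
    [1,[0,-0.04,0],0],
    [1,[0,0,0.06],0],
    [1,[0,0,0.06],0],
    [1,[0,0,0],0]
  ]
}}

```text
time: 13.75
tcp_pos: [0.5887, 0.2397, 0.126]
ee_rot: [3.141, -0.001, 1.571]
ft_force: [-0.6, 4.2, -0.4]
grip_width: 0.562
finger_force: 63.4
```

Run:
```python
from workcell import telemetry
o=telemetry.get_obs();print(o["tcp_pos"],o["ft_force"],o["moment"])
```

```text
[0.58868532 0.23974146 0.12603053] [-0.60721001  4.19630323 -0.356284  ] [ 0.87420522 -0.00113086  0.0630872 ]
```

It is going in, with only light side contact. Continuing in small steps.

>>> {"op": "step_arm", "data": {
  "motion": [
    [1,[0.03,0,0],0],
    [1,[0,0,0.06],0],
    [1,[0,0,0.06],0],
    [1,[0,0,0.06],0],
    [1,[0,0,0],0]
  ]
}}

```text
time: 14.25
tcp_pos: [0.5882, 0.2405, 0.1159]
ee_rot: [-3.14, 0.0, 1.571]
ft_force: [0.2, 0.6, -1.6]
grip_width: 0.559
finger_force: 63.5
```

>>> {"op": "step_arm", "data": {
  "motion": [
    [1,[0.02,0,0],0],
    [1,[0,0,0.06],0],
    [1,[0,0,0.06],0],
    [1,[0,0,0],0]
  ]
}}

```text
time: 14.65
tcp_pos: [0.5883, 0.2415, 0.1102]
ee_rot: [-3.141, 0.0, 1.571]
ft_force: [0.5, 0.1, -1.5]
grip_width: 0.558
finger_force: 63.5
```

>>> {"op": "step_arm", "data": {
  "motion": [
    [1,[0,0,0.06],0],
    [1,[0,0,0.06],0],
    [1,[0,0,0.06],0],
    [1,[0,0,0],0]
  ]
}}

```text
time: 15.05
tcp_pos: [0.5883, 0.2416, 0.1012]
ee_rot: [-3.141, 0.0, 1.571]
ft_force: [-1.0, -0.6, -1.4]
grip_width: 0.563
finger_force: 63.5
```

>>> {"op": "step_arm", "data": {
  "motion": [
    [1,[0,0,0.04],0],
    [1,[0,0,0.04],0],
    [1,[0,0,0],0]
  ]
}}

```text
time: 15.35
tcp_pos: [0.5885, 0.2416, 0.0975]
ee_rot: [-3.141, 0.0, 1.571]
ft_force: [-0.8, 0.0, -1.2]
grip_width: 0.567
finger_force: 63.5
```

>>> {"op": "step_arm", "data": {
  "motion": [
    [1,[0,0,0.04],0],
    [1,[0,0,0.04],0],
    [1,[0,0,0],0]
  ]
}}

```text
time: 15.65
tcp_pos: [0.5884, 0.2416, 0.0935]
ee_rot: [-3.141, 0.0, 1.571]
ft_force: [-0.1, -0.7, -2.0]
grip_width: 0.562
finger_force: 63.5
```

>>> {"op": "step_arm", "data": {
  "motion": [
    [1,[0,0,0.04],0],
    [1,[0,0,0.04],0],
    [1,[0,0,0],0]
  ]
}}

```text
time: 15.95
tcp_pos: [0.5889, 0.2417, 0.0907]
ee_rot: [3.141, -0.0, 1.571]
ft_force: [-2.2, -0.7, 7.3]
grip_width: 0.56
finger_force: 63.4
```

Bottom contact at TCP ≈ 0.091, as expected for the cork. Opening slowly.

>>> {"op": "step_arm", "data": {
  "motion": [
    [1,[0,0,0.02],0],
    [0.42,[0,0,0],0],
    [0.4,[0,0,0],0],
    [0.38,[0,0,0],0],
    [0.3,[0,0,0],0],
    [0.2,[0,0,0],0],
    [0,[0,0,0],0],
    [0,[0,0,0],0]
  ]
}}

```text
time: 16.75
tcp_pos: [0.5885, 0.2416, 0.0887]
ee_rot: [-3.141, 0.0, 1.571]
ft_force: [0.6, -0.3, -0.5]
grip_width: 0.999
finger_force: 0.0
```

Run:
```python
from h import *
from workcell import telemetry
np.set_printoptions(precision=4,suppress=True)
o=telemetry.get_obs();print(o["tcp_pos"],o["ft_force"],o["grip_width"])
w=vision.camera("wrist")[:,:,::-1];m=vision.camera_model("wrist");cv2.imwrite("pics/w9.png",w)
h=cv2.cvtColor(w,cv2.COLOR_BGR2HSV);mk=((h[...,1]<45)&(h[...,2]>120)).astype(np.uint8);mk[:, :165]=0;mk[:,340:]=0;mk[:200]=0
n,l,s,c=cv2.connectedComponentsWithStats(mk);i=1+np.argmax(s[1:,4]);print(s[i],c[i])
for r in range(s[i][1],s[i][1]+s[i][3],8):
    x=np.where(l[r]==i)[0];print(r,x.min(),x.max(),end=" | ")
for z in(.129,):print(cast("w",[(s[i][0],c[i][1]),(s[i][0]+s[i][2],c[i][1]),(s[i][0]+s[i][2]/2,s[i][1])],z,m))
```

```text
[0.5885 0.2416 0.0887] [ 0.5926 -0.2587 -0.4593] 0.9989215752382031
[ 203  239  119   87 8320] [261.6781 284.0083]
239 257 270 | 247 230 294 | 255 220 306 | 263 211 312 | 271 208 317 | 279 204 319 | 287 204 321 | 295 203 320 | 303 205 318 | 311 208 315 | 319 213 310 | [[0.5691 0.2424 0.129 ]
 [0.6174 0.2425 0.129 ]
 [0.593  0.2622 0.129 ]]
```

Jar 1's lid is at (0.593, 0.239) at about the expected height, standing free of the fingers. Retreating upward, then checking it and the free bench area.

>>> {"op": "step_arm", "data": {
  "motion": [
    [0,[0,0.05,-0.3],0],
    [0,[0,0,-0.5],0],
    [0,[0,0,-0.6],0],
    [0,[0,0,-0.7],0],
    [0,[0,0,-0.7],0],
    [0,[-0.5,0,-0.4],0],
    [0,[-0.8,0,0],0],
    [0,[-1,0,0],0]
  ]
}}

```text
time: 17.6
tcp_pos: [0.5911, 0.1264, 0.2495]
ee_rot: [3.14, -0.0, 1.573]
ft_force: [0.8, -0.2, 0.1]
grip_width: 1.001
finger_force: 0.0
```

>>> {"op": "step_arm", "data": {
  "motion": [
    [0,[-1,0,0],0],
    [0,[-1,0,0],0],
    [0,[-1,-0.1,0],0],
    [0,[-1,-0.1,0],0],
    [0,[-1,-0.1,0],0],
    [0,[-0.6,0,0],0],
    [0,[0,0,0],0]
  ]
}}

```text
time: 18.3
tcp_pos: [0.5759, -0.1561, 0.2487]
ee_rot: [3.142, 0.001, 1.567]
ft_force: [0.6, 0.6, 0.2]
grip_width: 1.002
finger_force: 0.0
```

Run:
```python
from h import *
from workcell import telemetry
np.set_printoptions(precision=4,suppress=True)
o=telemetry.get_obs();print(o["tcp_pos"],o["ee_rot"])
a=vision.camera("scene")[:,:,::-1];b=vision.camera("side")[:,:,::-1];w=vision.camera("wrist")[:,:,::-1];m=vision.camera_model("wrist")
for n,i in zip(("s10","d10","w10"),(a,b,w)): cv2.imwrite(f"pics/{n}.png",i)
def bl(im,name,lo,box,mn,z,mm):
    h=cv2.cvtColor(im,cv2.COLOR_BGR2HSV);k=((h[...,1]<lo[0])&(h[...,2]>lo[1])).astype(np.uint8);K=k*0;x0,y0,x1,y1=box;K[y0:y1,x0:x1]=k[y0:y1,x0:x1]
    n,l,s,c=cv2.connectedComponentsWithStats(K)
    for i in range(1,n):
        if s[i][4]>mn: print(name,s[i],c[i],cast("x",[c[i]],z,mm)[0])
bl(w,"wrist",(45,130),(150,0,360,300),800,.145,m)
bl(b,"side",(30,195),(130,150,210,235),25,.129,vision.camera_model("side"))
bl(a,"scene",(40,120),(320,150,380,240),25,.129,vision.camera_model("scene"))
h=cv2.cvtColor(a,cv2.COLOR_BGR2HSV);k=((h[...,0]>22)&(h[...,0]<33)&(h[...,1]>150)&(h[...,2]>80));ys,xs=np.where(k[160:185,215:300]);print("screwdriver",xs.min()+215,xs.max()+215,ys.min()+160,ys.max()+160,cast("scene",[(xs.min()+215,172),(xs.max()+215,174)],.01))
```

```text
[ 0.5759 -0.1561  0.2487] [3.1415 0.0006 1.5672]
wrist [ 216  184   55   51 1939] [240.2558 209.3657] [ 0.5657 -0.1672  0.145 ]
side [130 150  30  11 182] [142.9176 153.1868] [0.8564 0.1641 0.129 ]
side [156 150  22  13 118] [165.2797 155.161 ] [0.7891 0.1125 0.129 ]
side [164 200  15  12 146] [170.9658 205.6438] [0.5912 0.2384 0.129 ]
scene [333 191  19  17 257] [341.8911 199.323 ] [0.5928 0.2377 0.129 ]
screwdriver 231 261 169 175 [[ 0.4052 -0.0497  0.01  ]
 [ 0.4209  0.0428  0.01  ]]
```

Jar 1's lid reads (0.592, 0.238) in both fixed cameras, which fits its cell. Now jar 2: same grasp at y ≈ −0.169. This time I'll set it upright on open bench at about (0.52, 0.0) and regrip it before the crate.

>>> {"op": "step_arm", "data": {
  "motion": [
    [0,[-0.13,0,0.3],0],
    [0,[-0.13,0,0.5],0],
    [0,[0,0,0.5],0],
    [0,[0,0,0.5],0],
    [0,[0,0,0.5],0],
    [0,[0,0,0.4],0],
    [0,[0,0,0.27],0],
    [0,[0,0,0],0]
  ]
}}

```text
time: 19.25
tcp_pos: [0.5753, -0.1647, 0.0981]
ee_rot: [-3.138, -0.001, 1.572]
ft_force: [1.2, -0.2, -0.8]
grip_width: 1.0
finger_force: 0.0
```

>>> {"op": "step_arm", "data": {
  "motion": [
    [0.1,[0,0,0],0],
    [0.15,[0,0,0],0],
    [0.2,[0,0,0],0],
    [0.22,[0,0,0],0],
    [0.24,[0,0,0],0],
    [0.26,[0,0,0],0],
    [0.28,[0,0,0],0],
    [0.28,[0,0,0],0]
  ]
}}

```text
time: 20.05
tcp_pos: [0.5765, -0.1659, 0.1025]
ee_rot: [3.14, 0.001, 1.571]
ft_force: [-9.3, 3.1, 17.9]
grip_width: 0.743
finger_force: 56.5
```

>>> {"op": "step_arm", "data": {
  "motion": [
    [0.3,[0,-0.047,-0.088],0],
    [0.32,[0,-0.047,-0.088],0],
    [0.34,[0,-0.07,-0.132],0],
    [0.36,[0,-0.07,-0.132],0],
    [0.36,[0,-0.03,-0.15],0],
    [0.38,[0,-0.04,-0.15],0],
    [0.4,[0,-0.04,-0.15],0],
    [0.42,[0,-0.04,-0.15],0]
  ]
}}

```text
time: 20.85
tcp_pos: [0.5572, -0.1656, 0.1531]
ee_rot: [3.141, 0.0, 1.571]
ft_force: [0.7, -0.2, -2.2]
grip_width: 0.595
finger_force: 53.9
```

>>> {"op": "step_arm", "data": {
  "motion": [
    [0.45,[0,-0.04,-0.15],0],
    [0.5,[0,-0.04,-0.15],0],
    [0.6,[0,0,-0.15],0],
    [0.7,[0,0,-0.2],0],
    [0.8,[0,0,-0.3],0],
    [1,[0,0,-0.3],0],
    [1,[0,0,-0.3],0],
    [1,[0,0,0],0]
  ]
}}

```text
time: 21.65
tcp_pos: [0.5539, -0.1659, 0.232]
ee_rot: [3.138, 0.001, 1.571]
ft_force: [1.2, 0.7, -1.0]
grip_width: 0.592
finger_force: 60.0
```

Run:
```python
from h import *
from workcell import telemetry
np.set_printoptions(precision=4,suppress=True)
o=telemetry.get_obs();print(o["tcp_pos"],o["ft_force"])
w=vision.camera("wrist")[:,:,::-1];m=vision.camera_model("wrist");cv2.imwrite("pics/w11.png",w)
h=cv2.cvtColor(w,cv2.COLOR_BGR2HSV);mk=((h[...,1]<45)&(h[...,2]>120)).astype(np.uint8);mk[:, :185]=0;mk[:,320:]=0;mk[:200]=0
n,l,s,c=cv2.connectedComponentsWithStats(mk);i=1+np.argmax(s[1:,4]);print(s[i],c[i])
for dz in(.0175,.0225,.03):
    z=o["tcp_pos"][2]+dz;cy=s[i][1]+s[i][3]/2;print(dz,cast("w",[(s[i][0],cy),(s[i][0]+s[i][2],cy)],z,m)[:,:2].ravel())
```

```text
[ 0.5539 -0.1659  0.232 ] [ 1.1838  0.7039 -1.0222]
[ 196  229  109   97 8391] [249.351 277.225]
0.0175 [ 0.5265 -0.1751  0.5796 -0.1751]
0.0225 [ 0.5276 -0.172   0.5786 -0.172 ]
0.03 [ 0.5293 -0.1674  0.577  -0.1674]
```

Jar 2 is held the same way as jar 1 was. Carrying it high over the bottle to the bench spot.

>>> {"op": "step_arm", "data": {
  "motion": [
    [1,[0,0,-0.5],0],
    [1,[0,0,-0.6],0],
    [1,[0.2,-0.1,-0.3],0],
    [1,[0.6,-0.2,0],0],
    [1,[0.8,-0.2,0],0],
    [1,[0.8,-0.2,0],0],
    [1,[0.7,0,0],0],
    [1,[0.25,0,0.2],0]
  ]
}}

```text
time: 22.5
tcp_pos: [0.5174, 0.0048, 0.2899]
ee_rot: [3.14, -0.001, 1.573]
ft_force: [0.1, -0.6, -2.0]
grip_width: 0.585
finger_force: 60.4
```

>>> {"op": "step_arm", "data": {
  "motion": [
    [1,[0,0,0.5],0],
    [1,[0,0,0.6],0],
    [1,[0,0,0.6],0],
    [1,[0,0,0.6],0],
    [1,[0,0,0.6],0],
    [1,[0,0,0.5],0],
    [1,[0,0,0.2],0],
    [1,[0,0,0],0]
  ]
}}

```text
time: 23.3
tcp_pos: [0.517, 0.0019, 0.1084]
ee_rot: [-3.139, -0.0, 1.571]
ft_force: [0.4, -0.4, -1.4]
grip_width: 0.588
finger_force: 60.4
```

>>> {"op": "step_arm", "data": {
  "motion": [
    [1,[0,0,0.06],0],
    [1,[0,0,0.06],0],
    [1,[0,0,0.06],0],
    [1,[0,0,0],0]
  ]
}}

```text
time: 23.7
tcp_pos: [0.518, 0.0019, 0.1009]
ee_rot: [3.141, 0.0, 1.571]
ft_force: [-0.7, 0.0, -1.4]
grip_width: 0.591
finger_force: 60.4
```

>>> {"op": "step_arm", "data": {
  "motion": [
    [1,[0,0,0.05],0],
    [1,[0,0,0.05],0],
    [1,[0,0,0],0]
  ]
}}

```text
time: 24.0
tcp_pos: [0.5179, 0.0019, 0.0955]
ee_rot: [-3.141, -0.0, 1.571]
ft_force: [-0.4, 0.7, -3.2]
grip_width: 0.587
finger_force: 60.4
```

>>> {"op": "step_arm", "data": {
  "motion": [
    [1,[0,0,0.05],0],
    [1,[0,0,0.05],0],
    [1,[0,0,0],0]
  ]
}}

```text
time: 24.3
tcp_pos: [0.5178, 0.0019, 0.0904]
ee_rot: [-3.141, -0.0, 1.571]
ft_force: [0.2, -0.2, -2.2]
grip_width: 0.59
finger_force: 60.4
```

>>> {"op": "step_arm", "data": {
  "motion": [
    [1,[0,0,0.05],0],
    [1,[0,0,0.05],0],
    [1,[0,0,0],0]
  ]
}}

```text
time: 24.6
tcp_pos: [0.5193, 0.0018, 0.0868]
ee_rot: [3.138, 0.0, 1.571]
ft_force: [1.4, 0.2, 6.8]
grip_width: 0.573
finger_force: 59.5
```

Contact, and the jar is straightening (opening fell from 0.59 to 0.573). Pressing slightly more, then releasing.

>>> {"op": "step_arm", "data": {
  "motion": [
    [1,[0,0,0.04],0],
    [1,[0,0,0.03],0],
    [1,[0,0,0],0]
  ]
}}

```text
time: 24.9
tcp_pos: [0.5204, 0.0017, 0.0843]
ee_rot: [3.136, 0.0, 1.571]
ft_force: [2.1, 0.5, 15.2]
grip_width: 0.558
finger_force: 60.0
```

>>> {"op": "step_arm", "data": {
  "motion": [
    [0.42,[0,0,0],0],
    [0.4,[0,0,0],0],
    [0.38,[0,0,0],0],
    [0.36,[0,0,0],0],
    [0.3,[0,0,0],0],
    [0.2,[0,0,0],0],
    [0.1,[0,0,0],0],
    [0.1,[0,0,0],0]
  ]
}}

```text
time: 25.7
tcp_pos: [0.518, 0.0019, 0.0822]
ee_rot: [-3.141, -0.0, 1.571]
ft_force: [0.2, -0.3, -0.8]
grip_width: 0.899
finger_force: 0.0
```

```bash
cat > lid.py <<'E'
from h import *
from workcell import telemetry
np.set_printoptions(precision=4,suppress=True)
def lid(z=None,dz=None):
    o=telemetry.get_obs();w=vision.camera("wrist")[:,:,::-1];m=vision.camera_model("wrist");cv2.imwrite("pics/wl.png",w)
    z=z or o["tcp_pos"][2]+dz
    h=cv2.cvtColor(w,cv2.COLOR_BGR2HSV);mk=((h[...,1]<45)&(h[...,2]>120)).astype(np.uint8);mk[:, :165]=0;mk[:,340:]=0;mk[:200]=0
    n,l,s,c=cv2.connectedComponentsWithStats(mk);i=1+np.argmax(s[1:,4]);x0,y0,W,H=s[i][:4]
    e=[(np.where(l[r]==i)[0]) for r in range(y0,y0+H)];p=np.array([(q,r) for r,a in zip(range(y0,y0+H),e) for q in(a.min(),a.max())],float)
    q=cast("w",p,z,m)[:,:2];A=np.c_[2*q,np.ones(len(q))];s_,*_=np.linalg.lstsq(A,(q**2).sum(1),rcond=None)
    print("tcp",o["tcp_pos"],"box",s[i],"centre",s_[:2],"r",np.sqrt(s_[2]+s_[0]**2+s_[1]**2),"rel",s_[:2]-o["tcp_pos"][:2])
E
python3 -c "
from lid import *
lid(z=.120)
b=vision.camera('side')[:,:,::-1];cv2.imwrite('pics/d12.png',b)"
```

```text
tcp [0.518  0.0019 0.0822] box [ 209  232  118   94 8764] centre [0.5248 0.0008] r 0.023814298139170652 rel [ 0.0068 -0.0011]
```

Jar 2 stands free on the bench with its lid at (0.525, 0.001). Centring the gripper, regripping and lifting.

>>> {"op": "step_arm", "data": {
  "motion": [
    [0.1,[0,0.13,-0.06],0],
    [0.1,[0,0,0],0],
    [0.3,[0,0,0],0],
    [0.38,[0,0,0],0],
    [0.5,[0,0,0],0],
    [1,[0,0,0],0],
    [1,[0,0,0],0]
  ]
}}

```text
time: 26.5
tcp_pos: [0.5245, 0.0019, 0.0855]
ee_rot: [3.142, -0.0, 1.571]
ft_force: [-2.4, 0.2, 5.6]
grip_width: 0.558
finger_force: 61.6
```

>>> {"op": "step_arm", "data": {
  "motion": [
    [1,[0,0,-0.2],0],
    [1,[0,0,-0.5],0],
    [1,[0,0,-0.7],0],
    [1,[0,0,-0.7],0],
    [1,[0,0,-0.7],0],
    [1,[0,0,-0.6],0],
    [1,[0,0,0],0],
    [1,[0,0,0],0]
  ]
}}

```text
time: 27.3
tcp_pos: [0.5243, 0.0019, 0.2554]
ee_rot: [3.141, 0.0, 1.571]
ft_force: [0.3, 0.6, -2.4]
grip_width: 0.552
finger_force: 62.3
```

```bash
python3 -c "
from lid import *
lid(dz=.036)
import shutil;shutil.copy('pics/wl.png','pics/w13.png')
import json
m=vision.camera_model('wrist');json.dump({k:(v.tolist() if hasattr(v,'tolist') else v) for k,v in m.items()},open('m13.json','w'))
"
```

```text
tcp [0.5243 0.0019 0.2554] box [ 198  229  112   97 8683] centre [0.5249 0.0021] r 0.023293064984989287 rel [0.0006 0.0003]
```

Jar 2 is held centred and upright, with its underside at TCP−85.5 mm. Moving over cell (−33,−66), at about (0.563, 0.0985).

>>> {"op": "step_arm", "data": {
  "motion": [
    [1,[0.4,0.2,0],0],
    [1,[0.6,0.2,0],0],
    [1,[0.6,0.2,0],0],
    [1,[0.33,0.18,0],0],
    [1,[0,0,0.5],0],
    [1,[0,0,0.6],0],
    [1,[0,0,0.5],0],
    [1,[0,0,0.3],0]
  ]
}}

```text
time: 28.15
tcp_pos: [0.5616, 0.0983, 0.1565]
ee_rot: [-3.136, 0.001, 1.571]
ft_force: [0.4, 0.4, -1.9]
grip_width: 0.556
finger_force: 62.4
```

>>> {"op": "step_arm", "data": {
  "motion": [
    [1,[0,0,0],0],
    [1,[0,0,0],0]
  ]
}}

```text
time: 28.35
tcp_pos: [0.5632, 0.0983, 0.1598]
ee_rot: [-3.14, 0.0, 1.571]
ft_force: [1.0, 0.1, -1.8]
grip_width: 0.559
finger_force: 62.4
```

Run:
```python
from lid import *
lid(dz=.0345)
a=vision.camera("scene")[:,:,::-1];b=vision.camera("side")[:,:,::-1];cv2.imwrite("pics/s14.png",a);cv2.imwrite("pics/d14.png",b)
def proj(n,P):
    m=vision.camera_model(n);return cv2.projectPoints(np.array(P,float).reshape(-1,3),np.array(m["rvec"]),np.array(m["tvec"]),np.array([[m["fx"],0,m["cx"]],[0,m["fy"],m["cy"]],[0,0,1]]),None)[0][:,0]
t=np.linspace(0,2*np.pi,48,endpoint=False);ring=np.c_[np.cos(t),np.sin(t),0*t]*.025
o=telemetry.get_obs()["tcp_pos"]
for n in("scene","side"):
    q=proj(n,ring+[o[0],o[1],o[2]-.0855]);print(n,"bottom cols",q[:,0].min(),q[:,0].max(),"maxrow",q[:,1].max(),"cork",proj(n,[.5633,.0985,.009]))
    im={"scene":a,"side":b}[n];r0=int(q[:,1].max());c0=int(q[:,0].min())-6
    for r in range(r0-9,r0+5): print(r,c0," ".join(f"{v}" for v in im[r,c0:c0+34,2]),"|"," ".join(str(int(v[2])-int(v[0])) for v in im[r,c0:c0+34]))
```

```text
tcp [0.5632 0.0983 0.1598] box [ 198  229  111   97 8706] centre [0.5645 0.0966] r 0.024020050344680372 rel [ 0.0013 -0.0017]
scene bottom cols 277.4024274190558 295.4217080804267 maxrow 211.30623979952418 cork [[284.7153 213.7126]]
202 271 108 120 118 97 79 74 70 77 87 90 90 92 91 84 86 84 84 81 82 81 85 80 81 81 101 114 116 109 112 107 84 69 60 61 | 34 38 36 29 25 25 18 11 6 10 8 9 8 4 8 6 5 6 5 6 6 5 5 8 23 32 26 5 -4 -4 -6 -6 -5 -5
203 271 103 119 121 103 83 76 75 82 84 94 93 90 87 90 86 81 81 85 87 81 84 83 81 81 96 115 118 109 113 112 95 75 65 61 | 33 36 40 32 25 28 25 14 8 8 5 7 5 8 6 5 5 6 5 5 6 7 6 9 23 32 29 12 -3 -5 -6 -6 -7 -4
204 271 90 108 122 111 92 79 75 72 82 91 91 89 90 84 86 82 85 82 85 84 84 79 81 77 88 107 118 111 108 112 106 91 71 61 | 32 37 38 33 29 28 25 16 10 9 5 7 6 5 7 8 5 7 6 4 6 6 9 14 23 32 32 17 1 -4 -6 -5 -4 -5
205 271 82 98 122 120 103 85 80 74 77 85 88 88 89 88 87 84 83 86 84 85 87 82 74 72 84 102 117 114 109 107 109 100 91 77 | 28 32 38 38 33 32 29 26 17 9 8 7 7 7 7 5 7 6 3 8 7 7 10 15 26 33 35 29 12 -5 -5 -8 -6 -5
206 271 84 97 115 126 114 100 97 8
[... 5220 characters left out ...]
 221 223 226 225 221 201 159 125 120 125 135 173 230 245 245 244 243 | 87 89 88 80 69 62 61 62 67 81 99 106 109 115 118 117 117 115 115 111 102 93 85 71 58 57 59 63 78 93 82 80 82 82
204 197 204 206 197 195 190 176 158 149 166 204 231 236 235 233 231 231 227 227 229 231 230 210 168 130 119 125 129 135 166 223 243 244 243 243 | 85 86 83 83 82 77 71 69 77 96 109 112 114 116 117 117 118 119 115 108 100 90 75 61 57 59 61 64 76 92 85 82 83 82
205 197 194 168 152 163 181 193 193 186 199 221 229 231 232 233 234 233 229 228 231 232 217 178 134 119 123 129 131 135 156 214 241 243 243 244 | 82 74 69 73 79 82 83 81 88 102 112 117 117 116 117 117 118 116 111 101 91 78 62 56 58 62 62 64 71 89 85 82 82 81
```

>>> {"op": "step_arm", "data": {
  "motion": [
    [1,[0,0,0.12],0],
    [1,[0,0,0.12],0],
    [1,[0,0,0.12],0],
    [1,[0,0,0],0]
  ]
}}

```text
time: 28.9
tcp_pos: [0.5629, 0.0983, 0.1412]
ee_rot: [-3.14, 0.0, 1.571]
ft_force: [-1.0, 0.4, -2.9]
grip_width: 0.556
finger_force: 62.4
```

>>> {"op": "step_arm", "data": {
  "motion": [
    [1,[0,0,0.08],0],
    [1,[0,0,0.08],0],
    [1,[0,0,0],0]
  ]
}}

```text
time: 29.2
tcp_pos: [0.5632, 0.0984, 0.1337]
ee_rot: [-3.141, 0.0, 1.571]
ft_force: [0.8, -0.2, -2.1]
grip_width: 0.563
finger_force: 62.4
```

No contact and the jar is inside the rim. Continuing.

>>> {"op": "step_arm", "data": {
  "motion": [
    [1,[0,0,0.08],0],
    [1,[0,0,0.08],0],
    [1,[0,0,0.08],0],
    [1,[0,0,0.08],0],
    [1,[0,0,0],0]
  ]
}}

```text
time: 29.7
tcp_pos: [0.5632, 0.0984, 0.1176]
ee_rot: [-3.141, 0.0, 1.571]
ft_force: [0.5, -0.1, -1.7]
grip_width: 0.555
finger_force: 62.4
```

>>> {"op": "step_arm", "data": {
  "motion": [
    [1,[0,0,0.08],0],
    [1,[0,0,0.08],0],
    [1,[0,0,0.08],0],
    [1,[0,0,0],0]
  ]
}}

```text
time: 30.1
tcp_pos: [0.5632, 0.0983, 0.1056]
ee_rot: [-3.141, 0.0, 1.571]
ft_force: [0.3, 0.7, -0.9]
grip_width: 0.559
finger_force: 62.4
```

>>> {"op": "step_arm", "data": {
  "motion": [
    [1,[0,0,0.06],0],
    [1,[0,0,0.04],0],
    [1,[0,0,0],0]
  ]
}}

```text
time: 30.4
tcp_pos: [0.5634, 0.0984, 0.101]
ee_rot: [-3.141, 0.0, 1.571]
ft_force: [0.6, -0.1, -1.5]
grip_width: 0.554
finger_force: 62.4
```

>>> {"op": "step_arm", "data": {
  "motion": [
    [1,[0,0,0.05],0],
    [1,[0,0,0.04],0],
    [1,[0,0,0],0]
  ]
}}

```text
time: 30.7
tcp_pos: [0.5633, 0.0984, 0.0965]
ee_rot: [-3.141, 0.0, 1.571]
ft_force: [-0.4, 0.4, -2.0]
grip_width: 0.559
finger_force: 62.4
```

>>> {"op": "step_arm", "data": {
  "motion": [
    [1,[0,0,0.04],0],
    [1,[0,0,0],0]
  ]
}}

```text
time: 30.9
tcp_pos: [0.5635, 0.0984, 0.0947]
ee_rot: [3.142, -0.0, 1.571]
ft_force: [-0.8, 0.1, -1.8]
grip_width: 0.561
finger_force: 62.6
```

>>> {"op": "step_arm", "data": {
  "motion": [
    [1,[0,0,0.04],0],
    [1,[0,0,0],0]
  ]
}}

```text
time: 31.1
tcp_pos: [0.5637, 0.0985, 0.0945]
ee_rot: [3.141, -0.0, 1.571]
ft_force: [-6.7, -1.0, 17.0]
grip_width: 0.559
finger_force: 64.1
```

Firm contact at 0.0945, exactly the predicted cork height. Releasing and retreating.

>>> {"op": "step_arm", "data": {
  "motion": [
    [0.42,[0,0,-0.02],0],
    [0.4,[0,0,0],0],
    [0.38,[0,0,0],0],
    [0.36,[0,0,0],0],
    [0.3,[0,0,0],0],
    [0.15,[0,0,0],0],
    [0,[0,0,0],0],
    [0,[0,0,0],0]
  ]
}}

```text
time: 31.9
tcp_pos: [0.5635, 0.0984, 0.0938]
ee_rot: [3.142, 0.0, 1.571]
ft_force: [0.1, 0.2, -0.6]
grip_width: 0.996
finger_force: 0.0
```

>>> {"op": "step_arm", "data": {
  "motion": [
    [0,[0,0,-0.3],0],
    [0,[0,0,-0.5],0],
    [0,[0,0,-0.6],0],
    [0,[0,0,-0.7],0],
    [0,[0,0,-0.7],0],
    [0,[-0.4,0,-0.7],0],
    [0,[-0.8,0,-0.3],0],
    [0,[-0.8,0,0],0]
  ]
}}

```text
time: 32.7
tcp_pos: [0.5642, -0.0024, 0.2879]
ee_rot: [3.136, 0.001, 1.573]
ft_force: [1.0, 0.5, 0.6]
grip_width: 1.002
finger_force: 0.0
```

>>> {"op": "step_arm", "data": {
  "motion": [
    [0,[0,0,0],0],
    [0,[0,0,0],0]
  ]
}}

```text
time: 32.9
tcp_pos: [0.5634, -0.0021, 0.2848]
ee_rot: [3.141, -0.0, 1.57]
ft_force: [0.3, 0.1, 0.0]
grip_width: 0.997
finger_force: 0.0
```

Run:
```python
from lid import *
def proj(n,P):
    m=vision.camera_model(n);return cv2.projectPoints(np.array(P,float).reshape(-1,3),np.array(m["rvec"]),np.array(m["tvec"]),np.array([[m["fx"],0,m["cx"]],[0,m["fy"],m["cy"]],[0,0,1]]),None)[0][:,0]
t=np.linspace(0,2*np.pi,48,endpoint=False);ring=np.c_[np.cos(t),np.sin(t),0*t]*.025
print(telemetry.get_obs()["tcp_pos"])
for n,lo in(("scene",(40,125)),("side",(30,185)),("wrist",(40,135))):
    im=vision.camera(n)[:,:,::-1];cv2.imwrite(f"pics/end_{n}.png",im);h=cv2.cvtColor(im,cv2.COLOR_BGR2HSV);k=((h[...,1]<lo[0])&(h[...,2]>lo[1])).astype(np.uint8)
    for nm,c in(("jar1",(.593,.240)),("jar2",(.5633,.0985))):
        q=proj(n,ring+[*c,.129]);x0,y0=(q.min(0)-6).astype(int);x1,y1=(q.max(0)+6).astype(int);K=k*0;K[max(y0,0):y1,max(x0,0):x1]=k[max(y0,0):y1,max(x0,0):x1]
        _,l,s,cc=cv2.connectedComponentsWithStats(K)
        if len(s)>1: i=1+np.argmax(s[1:,4]);print(n,nm,"pred",q.min(0),q.max(0),"got",s[i],cast(n,[cc[i]],.129)[0])
```

```text
[ 0.5634 -0.0021  0.2848]
scene jar1 pred [333.2267 191.0952] [352.3647 207.7794] got [333 191  19  17 250] [0.5931 0.238  0.129 ]
scene jar2 pred [278.5104 185.5979] [297.3391 201.9751] got [278 186  19  17 244] [0.5637 0.0966 0.129 ]
side jar1 pred [162.6005 199.547 ] [177.8702 211.8328] got [164 200  16  13 160] [0.5902 0.2387 0.129 ]
side jar2 pred [201.2988 180.9554] [215.9132 192.3479] got [202 181  15  12 144] [0.5618 0.0974 0.129 ]
wrist jar1 pred [ 257.8037 -136.2913] [317.1658 -62.8641] got [ 251   56   28   54 1183] [0.5734 0.0972 0.129 ]
wrist jar2 pred [226.3263  52.8819] [277.7126 107.8618] got [ 229   56   50   54 2075] [0.5646 0.0971 0.129 ]
```

```bash
python3 -c "from workcell import finish_job; print(finish_job())"
```

```text
the job is handed in; nothing more can be done
None
```

Both jars stand upright in cork-lined cells, (33, 66) and (−33, −66) in the crate's frame; their lids read at standing height and within about 3 mm of target. The job is handed in at about 33 s, no verdict was returned, and I made no final check that the bottle, tins and tools stayed put.

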